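Close the herb mill's cover with four crank nuts in cross order

TASK

Close the cover of the herb mill: turn its four crank nuts clockwise, about half a turn each, until each one just comes up snug and the plate sits down evenly on its seats. Work crosswise, bringing one nut fully home, then the one diagonally opposite, then the other two, and feel for the point where a nut bites: leave none loose and force none past snug. Leave the things round the mill where they are.

Things in the scene. Friction and masses are not known exactly. Their poses are not given: they have to be found in the camera images.
- mill: low square bench herb mill, grey painted, 190 x 190 mm and 56 mm high, fixed to the work board (top 72 mm above the table), with a small motor on its +x side and an outlet on its -x side; the origin lies under its centre on the board, z up
- plate: loose square steel cover plate of the mill, 160 x 160 x 8 mm, with a low ring in the middle; origin at the centre of its underside. Springs hold it 8 to 10 mm above its four hard seats, up against the nuts; seated, its underside stands 60 mm above the board. A snug nut presses on it with 40 to 60 N; over 100 N is overtightened
- nut_1: steel crank nut at the mill's +x +y corner (55 mm from its centre along each axis), diagonally opposite nut_3; origin on its turning axis at its underside, x axis along the crank arm to the knob, z up. Clockwise from above lowers it 20 mm a turn and presses its plate corner down; home after about half a turn (150 to 210 degrees, differs from nut to nut, unmarked). Stays where it is left
- knob_1 (a point): centre (half-way up) of the upright black knob of nut_1: 16 mm diameter, 40 mm tall, spins freely on its own axis, 40 mm from the nut's axis; the crank arm's top is 21 mm below this point. It starts along a side of the plate, between two nuts, and goes round the outside of the mill. Turning takes a steady 4 N while it moves; at the seat that climbs over the next 10 to 20 degrees: snug is 3 to 5 N above the drag, 8 N above is overtightened
- nut_2: steel crank nut at the mill's -x +y corner (55 mm from its centre along each axis), diagonally opposite nut_4; origin on its turning axis at its underside, x axis along the crank arm to the knob, z up. Clockwise from above lowers it 20 mm a turn and presses its plate corner down; home after about half a turn (150 to 210 degrees, differs from nut to nut, unmarked). Stays where it is left
- knob_2 (a point): centre (half-way up) of the upright black knob of nut_2: 16 mm diameter, 40 mm tall, spins freely on its own axis, 40 mm from the nut's axis; the crank arm's top is 21 mm below this point. It starts along a side of the plate, between two nuts, and goes round the outside of the mill. Turning takes a steady 4 N while it moves; at the seat that climbs over the next 10 to 20 degrees: snug is 3 to 5 N above the drag, 8 N above is overtightened
- nut_3: steel crank nut at the mill's -x -y corner (55 mm from its centre along each axis), diagonally opposite nut_1; origin on its turning axis at its underside, x axis along the crank arm to the knob, z up. Clockwise from above lowers it 20 mm a turn and presses its plate corner down; home after about half a turn (150 to 210 degrees, differs from nut to nut, unmarked). Stays where it is left
- knob_3 (a point): centre (half-way up) of the upright black knob of nut_3: 16 mm diameter, 40 mm tall, spins freely on its own axis, 40 mm from the nut's axis; the crank arm's top is 21 mm below this point. It starts along a side of the plate, between two nuts, and goes round the outside of the mill. Turning takes a steady 4 N while it moves; at the seat that climbs over the next 10 to 20 degrees: snug is 3 to 5 N above the drag, 8 N above is overtightened
- nut_4: steel crank nut at the mill's +x -y corner (55 mm from its centre along each axis), diagonally opposite nut_2; origin on its turning axis at its underside, x axis along the crank arm to the knob, z up. Clockwise from above lowers it 20 mm a turn and presses its plate corner down; home after about half a turn (150 to 210 degrees, differs from nut to nut, unmarked). Stays where it is left
- knob_4 (a point): centre (half-way up) of the upright black knob of nut_4: 16 mm diameter, 40 mm tall, spins freely on its own axis, 40 mm from the nut's axis; the crank arm's top is 21 mm below this point. It starts along a side of the plate, between two nuts, and goes round the outside of the mill. Turning takes a steady 4 N while it moves; at the seat that climbs over the next 10 to 20 degrees: snug is 3 to 5 N above the drag, 8 N above is overtightened
- scoop: small steel herb scoop with wooden handle, 180 mm long, lying near the mill; not part of the job; origin under its centre
- tape_roll: roll of tan tape, 96 mm across, 48 mm high, beside the mill; not part of the job; origin under its centre

How it is judged:
On the way, in this order (a step that is already met when the one before it is completed fails the run):
1. one nut is snug (over 25 N on the plate) and the other three are not yet (((contact force between nut_1 and plate above 25 N and not (contact force between nut_2 and plate above 25 N) and not (contact force between nut_3 and plate above 25 N) and not (contact force between nut_4 and plate above 25 N)) or (contact force between nut_2 and plate above 25 N and not (contact force between nut_1 and plate above 25 N) and not (contact force between nut_3 and plate above 25 N) and not (contact force between nut_4 and plate above 25 N)) or (contact force between nut_3 and plate above 25 N and not (contact force between nut_1 and plate above 25 N) and not (contact force between nut_2 and plate above 25 N) and not (contact force between nut_4 and plate above 25 N)) or (contact force between nut_4 and plate above 25 N and not (contact force between nut_1 and plate above 25 N) and not (contact force between nut_2 and plate above 25 N) and not (contact force between nut_3 and plate above 25 N)))), for 0.2 s.
2. the diagonally opposite nut is snug as well, the other two not yet (((contact force between each of nut_1, nut_3 and plate above 25 N and not (contact force between nut_2 and plate above 25 N) and not (contact force between nut_4 and plate above 25 N)) or (contact force between each of nut_2, nut_4 and plate above 25 N and not (contact force between nut_1 and plate above 25 N) and not (contact force between nut_3 and plate above 25 N)))), for 0.2 s.
3. all four nuts are snug (contact force between each of nut_1, nut_2, nut_3, nut_4 and plate above 25 N), for 0.2 s.
At the end, for the whole second after the job is handed in: All four nuts press on the plate with more than 25 N each and stand still, and the plate lies level (within 0.01 rad) on its seats, its underside less than 61 mm above the mill's foot (all of step 3 and z of plate in the frame of mill below 0.061 m and angle between plate's own z axis and vertical below 0.01 rad and angular speed of each of nut_1, nut_2, nut_3, nut_4 below 0.05 rad/s); the robot touches nothing.
It fails at once if a nut is overtightened (over 100 N on the plate) (contact force between any of nut_1, nut_2, nut_3, nut_4 and plate above 100 N).
It fails at once if the scoop is pushed more than 30 mm (distance of scoop from where it was at the start of the episode above 0.03 m).
It fails at once if the tape_roll is pushed more than 30 mm (distance of tape_roll from where it was at the start of the episode above 0.03 m).
It also fails if it takes over 72 s, if anything falls off the work surface, if the arm or the gripper's body presses on something with over 40 N, if the wrist force passes 120 N, or if a joint passes its speed limit or range.

ROBOT

A 6-joint arm with a two-finger parallel gripper is mounted at the origin on a cart in front of the work surface, level with it; the furniture and walls round the work are solid. World frame = base frame: x ahead of the robot, y to its left, z up, the work surface at z = 0. Lengths are in m, angles in rad, forces in N, time in s.
With the tool pointing down it reaches from about 0.375 to 0.925 m from the base axis. Payload 5.7 kg.
Tool frame: the origin (TCP) lies midway between the tips of the shut fingers; the grasp point (between the pads) lies 19 mm behind it; z points along the fingers, y is the line along which they close (so a half turn about z gives the same grasp; the last joint's range is limited). The gripper opens to 85 mm and grips with 20 to 120 N. Pads are 22 mm wide; open, the fingers measure 114 mm over their backs; the gripper's body (76 mm by 85 mm) begins 54 mm behind the grasp point. The pads swing forward as they close: fully open they stand 13 mm farther back than shut.
Start: joints at [1.113, 0.359, 1.51, -0, 1.272, -0.115], TCP at [0.202, 0.565, 0.231] pointing down, gripper open.
Joint ranges: [-2.97, 2.97], [-1.01, 2.36], [0.21, 2.38], [-0.96, 4.11], [0.2, 2.71], [-2.98, 2.98]. Speed limits (rad/s): [2.39, 2.39, 3.14, 3.14, 3.14, 3.14].

INTERFACE

Orientations are given as a 3x3 rotation matrix whose columns are the frame's x, y, z axes.
In Python, from rig import ctrl gives the robot as it stands. The module is installed in compiled form; this text tells all that it offers.
- The arm moves only by the tool drive_tool, never from a script. Its argument "plan" is a list of rows, each a list of 3 entries, a list of its own where there are three numbers: the turn, a rotation vector about the tool's x, y, z in degrees, then the shift along the tool's x, y, z in m, then the gripper command: -1 is fully open, 1 is shut, values between are in proportion. A call has 1 to 8 rows; each row shifts and turns the commanded pose from where the row before left it, along the tool's axes as they then stand; what a row does not reach is not made up. A row lasts 1/10 s, in which the tool goes at most 50 mm and 8.59 degrees, less where a joint would pass 70% of its speed; a pose out of reach is approached as far as the arm can. A call with a gripper value outside its range is refused whole. The fingers move at their own pace and stop on an object; "grip_force" is the grip in N (left out, the last holds). Time passes only in rows, so rows that do not move let the fingers close. It gives the time, the measured TCP pose, the force, the opening and the grip force at its end, in the units of the state.
- ctrl.observe(): the state, without advancing time (a new reading comes with each control period).
- ctrl.snapshot(name): name is "scene" or "side" or "wrist"; returns a dict with "frame" (420x560x3 uint8, red, green, blue), "intrinsics" (3x3 intrinsics, pixels), "T" (4x4, takes a point from camera to world coordinates). Camera axes: x right, y down, z forward; pixel columns grow to the right and rows downward; lengths in m; the calibration is good to about 2 mm. A picture is of the moment at which its call begins. There is no depth.
- ctrl.sign_off(): hands the job in; it is judged then, once.
The state is a dict: "time_s": time; "joints": joint angles; "qd": joint speeds; "joint_efforts": joint torques, N m; "position": TCP position; "ee_rot": TCP orientation; "wrist_force": force on the tool from outside, world axes, zero at the start; "torque": the same for the moment, N m; "finger_gap": finger opening in m; "gripper_force": force on a finger pad.
Only numpy, scipy, OpenCV 4.12 (cv2) and the standard library are available. Lean on these libraries where they do the work, as an engineer would, in place of code of your own. Each camera call takes 0.05 s, during which the arm holds its last target. There are 200 camera calls.

## Working session

There is one attempt and no reset: what is moved stays moved. The work goes in short steps, Python scripts to look and compute and a tool call to move; the robot and the scene stay as the last step left them, time stands still between calls to the robot, and variables do not carry over. Pictures are saved under pics/ and viewed, at most 10 in all, crops included, and the job is handed in when it is done.

Besides the shell and the picture viewer there is one more tool, called after "Request:" by a JSON object that holds its "name" and its "arguments". drive_tool: Moves the arm, as the interface text tells. Its arguments: {"type":"object","properties":{"plan":{"type":"array"},"grip_force":{"type":"number"}},"required":["plan"]}

```bash
mkdir -p pics; ls
python3 - <<'E'
from rig import ctrl
import cv2,numpy as np
np.set_printoptions(precision=4,suppress=True)
s=ctrl.observe()
for k,v in s.items(): print(k,v)
for n in ("scene","side"):
    r=ctrl.snapshot(n); cv2.imwrite(f"pics/{n}0.png",r["frame"][:,:,::-1]); np.savez(f"{n}0.npz",**r); print(n,r["intrinsics"],r["T"])
E
```

```text
pics
time_s 0.0
joints [ 1.1129  0.3595  1.5115  0.      1.2725 -0.1151]
qd [ 0.001   0.0008 -0.0007 -0.0009  0.0019  0.0002]
joint_efforts [  0.0023 -52.7641 -27.8619   0.0001   0.0132   0.    ]
position [0.2014 0.5645 0.2304]
ee_rot [[-0.9418  0.3361 -0.0008]
 [ 0.3361  0.9418 -0.0017]
 [ 0.0002 -0.0019 -1.    ]]
wrist_force [ 0.2308 -0.728  -0.6014]
torque [-0.011  -0.0172 -0.003 ]
gripper_force 0.0
finger_gap 0.08532908170369953
scene [[499.6215   0.     284.0588]
 [  0.     499.6215 202.4407]
 [  0.       0.       1.    ]] [[ 0.8107 -0.4225  0.4053  0.061 ]
 [-0.5853 -0.6042  0.5407 -0.5154]
 [ 0.0165 -0.6756 -0.7371  0.973 ]
 [ 0.      0.      0.      1.    ]]
side [[546.0287   0.     284.4933]
 [  0.     546.0287 213.907 ]
 [  0.       0.       1.    ]] [[-0.9484 -0.1546  0.277   0.1723]
 [-0.3171  0.4474 -0.8362  1.0419]
 [ 0.0053 -0.8809 -0.4733  0.7193]
 [ 0.      0.      0.      1.    ]]
```

View pics/scene0.png

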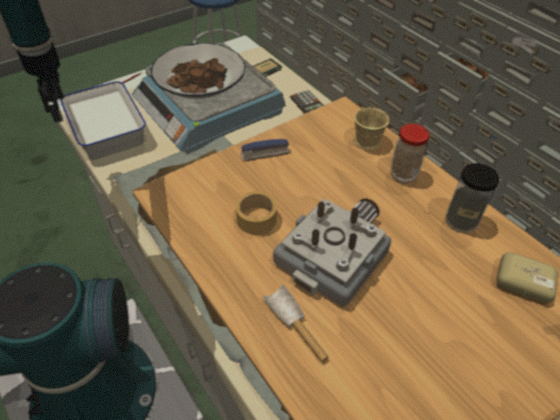

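View pics/side0.png

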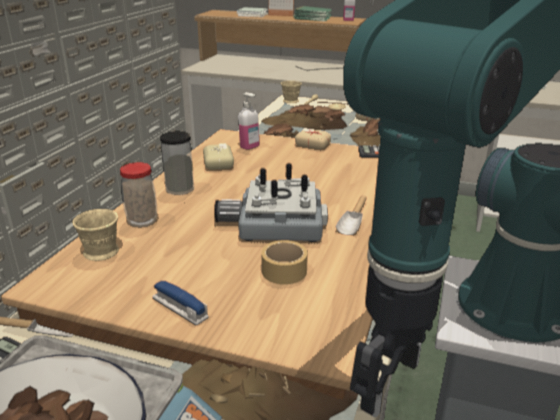

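The scene view shows the mill around (333,247) with its motor at (368,212), the tape roll at (257,212) and the scoop at (297,325). In the side view the mill is at (282,208) with four knobs standing up.

Run:
```python
import cv2,numpy as np
a=cv2.imread("pics/scene0.png")[185:310,260:400]; b=cv2.imread("pics/side0.png")[155:245,205:335]
cv2.imwrite("pics/c_scene.png",cv2.resize(a,None,fx=4.8,fy=4.8,interpolation=cv2.INTER_CUBIC))
cv2.imwrite("pics/c_side.png",cv2.resize(b,None,fx=6,fy=6,interpolation=cv2.INTER_CUBIC))
```

```text
(no output)
```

View pics/c_scene.png

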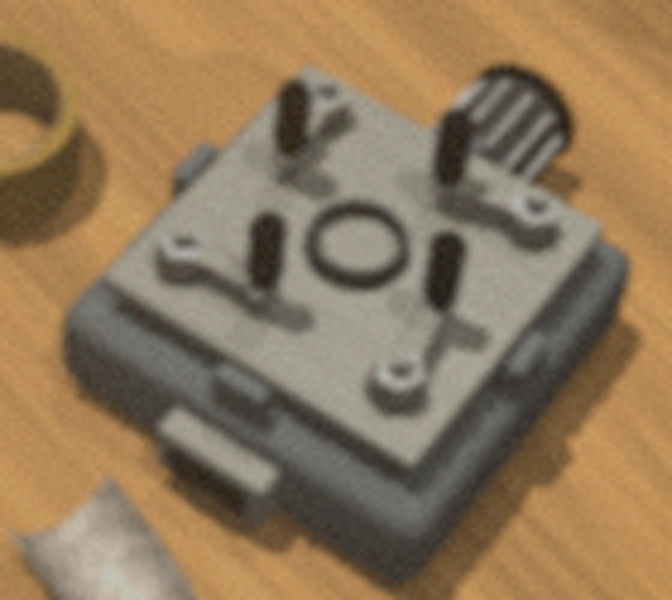

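View pics/c_side.png

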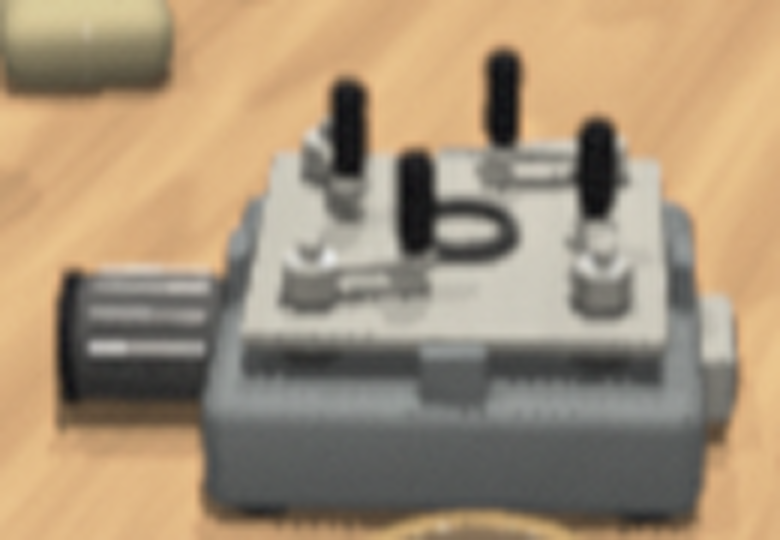

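Crop readings: in the scene crop the knobs are k1 (292,118), k2 (266,252), k3 (445,270) and k4 (453,148). The nuts are n1 (325,95), n2 (183,243), n3 (399,370) and n4 (535,207). In the side crop the knobs are k1 (417,202), k2 (598,168), k3 (503,98) and k4 (347,128).

```bash
cat > h.py <<'E'
import numpy as np,cv2
def P(f):
    d=np.load(f); T=np.linalg.inv(d["T"]); return d["intrinsics"]@T[:3]
def tri(a,b):
    A=np.array(a)/4.8+[260,185]-0.4; B=np.array(b)/6+[205,155]-0.4
    Pa,Pb=P("scene0.npz"),P("side0.npz")
    X=cv2.triangulatePoints(Pa,Pb,A.T.astype(float),B.T.astype(float)); X=(X[:3]/X[3]).T
    Xh=np.c_[X,np.ones(len(X))]
    e=[np.linalg.norm((q:=Xh@M.T)[:,:2]/q[:,2:]-p,axis=1) for M,p in ((Pa,A),(Pb,B))]
    return X,e
E
python3 - <<'E'
from h import *
np.set_printoptions(precision=4,suppress=True)
n="k1t k1b k2t k2b k3t k3b k4t k4b n1 n2 plateC_R plate_L".split()
a=[(293,90),(291,147),(268,220),(264,285),(447,240),(442,305),(456,118),(449,180),(325,95),(183,243),(420,465),(105,285)]
b=[(416,160),(418,245),(598,128),(597,210),(503,58),(502,140),(348,88),(346,170),(311,255),(602,260),(655,155),(668,342)]
X,e=tri(a,b)
for i in range(len(n)): print(n[i],X[i],e[0][i],e[1][i])
E
```

```text
k1t [0.5425 0.0003 0.2078] 0.01775081648663582 0.0138676367413126
k1b [ 0.5428 -0.0018  0.1718] 0.1284063434584517 0.10123617024634644
k2t [ 0.4879 -0.0507  0.2076] 0.40930197048369726 0.2979554082565739
k2b [ 0.4873 -0.0545  0.1705] 0.4774397823098593 0.35012544657103756
k3t [ 0.5419 -0.1013  0.2081] 0.08298425826135382 0.05738214846115008
k3b [ 0.5425 -0.1055  0.1699] 0.5207664630919223 0.36323918772597447
k4t [ 0.5894 -0.0529  0.2083] 0.04487623321334738 0.03316167679544878
k4b [ 0.5905 -0.0555  0.1709] 0.7717526491348684 0.5750344958456233
n1 [0.5781 0.0159 0.1693] 0.5245085650599937 0.4243320510548163
n2 [ 0.4736 -0.0159  0.1694] 0.5394430685473716 0.41353790222841036
plateC_R [ 0.4917 -0.1527  0.1508] 0.11115106064286072 0.07323165714460424
plate_L [ 0.4432 -0.0014  0.1472] 0.5152978917655181 0.4030909366437953
```

Run:
```python
from h import *
from scipy.optimize import least_squares
np.set_printoptions(precision=4,suppress=True)
Pa,Pb=P("scene0.npz"),P("side0.npz")
# scene/side crop px : knob centres, nut tops
ka=[(292,118.5),(266,252.5),(444.5,272),(452.5,149)]; kb=[(417,202),(597.5,169),(502.5,99),(347,129)]
na=[(325,95),(183,243),(399,370),(535,207)]; nb=[(311,255),(602,260)]
A=np.array(ka+na)/4.8+[260,185]-.4; B=np.array(kb+nb)/6+[205,155]-.4
def geo(p):
    x,y,w,zk,zn=p[:5]; R=lambda a:np.array([np.cos(a),np.sin(a)])
    N=np.array([[x,y]+.055*np.sqrt(2)*R(w+np.pi/4+i*np.pi/2) for i in range(4)])
    K=np.array([N[i]+.04*R(p[5+i]) for i in range(4)])
    return np.c_[N,np.full(4,zn)],np.c_[K,np.full(4,zk)]
def res(p):
    N,K=geo(p); pr=lambda M,X:(q:=np.c_[X,np.ones(len(X))]@M.T)[:,:2]/q[:,2:]
    return np.r_[(pr(Pa,np.r_[K,N])-A).ravel(),(pr(Pb,np.r_[K,N[:2]])-B).ravel()]
s=least_squares(res,[.54,-.053,.295,.189,.17]+list(np.radians([205,-67,25,118])),loss="soft_l1")
N,K=geo(s.x); print(s.x[:5],np.degrees(s.x[2]),np.degrees(s.x[5:]));print(N);print(K);print(np.round(s.fun,2))
```

```text
[ 0.542  -0.052   0.2973  0.1896  0.1691] 17.035773042228033 [206.2627 -69.1128  25.329  121.283 ]
[[ 0.5784  0.0167  0.1691]
 [ 0.4733 -0.0155  0.1691]
 [ 0.5055 -0.1207  0.1691]
 [ 0.6107 -0.0884  0.1691]]
[[ 0.5426 -0.001   0.1896]
 [ 0.4875 -0.0529  0.1896]
 [ 0.5416 -0.1035  0.1896]
 [ 0.5899 -0.0542  0.1896]]
[-0.03  0.25  0.1  -0.04  0.01 -0.01  0.24 -0.18  0.21 -0.6   0.12 -0.36
  0.15 -0.08  0.15 -0.04  0.02  0.13  0.08 -0.2   0.37 -0.09  0.25  0.19
  0.09  0.48  0.44  0.43]
```

Request:
{"name": "drive_tool", "arguments": {"plan": [[[0, 0, 0], [-0.0365, -0.0299, -0.0015], -0.06], [[0, 0, 0], [-0.0365, -0.0299, -0.0015], -0.06], [[0, 0, 0], [-0.0365, -0.0299, -0.0015], -0.06], [[0, 0, 0], [-0.0365, -0.0299, -0.0015], -0.06], [[0, 0, 0], [-0.0365, -0.0299, -0.0015], -0.06], [[0, 0, 0], [-0.0365, -0.0299, -0.0015], -0.06], [[0, 0, 0], [-0.0365, -0.0299, -0.0015], -0.06]], "grip_force": 40}}

```text
time_s: 0.8
position: [0.3723, 0.2803, 0.2417]
ee_rot: [[-0.942, 0.336, -0.0], [0.336, 0.942, -0.0], [0.0, -0.0, -1.0]]
wrist_force: [-0.0, 0.3, -1.1]
finger_gap: 0.0453
gripper_force: 0.0
```

Request:
{"name": "drive_tool", "arguments": {"plan": [[[0, 0, 0], [-0.0365, -0.0299, -0.0015], -0.06], [[0, 0, 0], [-0.0365, -0.0299, -0.0015], -0.06], [[0, 0, 0], [-0.0365, -0.0299, -0.0015], -0.06], [[0, 0, 0], [-0.0365, -0.0299, -0.0015], -0.06], [[0, 0, 0], [-0.0365, -0.0299, -0.0015], -0.06], [[0, 0, 0], [-0.0365, -0.0299, -0.0015], -0.06], [[0, 0, 0], [-0.0365, -0.0299, -0.0015], -0.06]]}}

```text
time_s: 1.5
position: [0.5426, -0.0028, 0.2521]
ee_rot: [[-0.942, 0.336, -0.001], [0.336, 0.942, 0.0], [0.001, -0.0, -1.0]]
wrist_force: [0.8, 0.9, -0.1]
finger_gap: 0.0451
gripper_force: 0.0
```

Request:
{"name": "drive_tool", "arguments": {"plan": [[[0, 0, -8], [0, 0.02, 0], -0.06], [[0, 0, -8], [0, 0.02, 0], -0.06], [[0, 0, -8], [0, 0.02, 0], -0.06], [[0, 0, -8], [0, 0.02, 0], -0.06], [[0, 0, -8], [0, 0.02, 0], -0.06], [[0, 0, -6], [0, 0, 0], -0.06], [[0, 0, 0], [0, 0, 0], -0.06]]}}

```text
time_s: 2.2
position: [0.548, 0.0975, 0.2519]
ee_rot: [[-0.895, -0.446, -0.001], [-0.446, 0.895, -0.0], [0.001, 0.0, -1.0]]
wrist_force: [0.1, 0.2, 0.8]
finger_gap: 0.0454
gripper_force: 0.0
```

Request:
{"name": "drive_tool", "arguments": {"plan": [[[0, 0, 0], [0.0244, -0.0429, 0], -0.06], [[0, 0, 0], [0.0243, -0.0429, 0], -0.06], [[0, 0, 0], [0, 0, 0.03], -0.06], [[0, 0, 0], [0, 0, 0.03], -0.06], [[0, 0, 0], [0, 0, 0.016], -0.06], [[0, 0, 0], [0, 0, 0], 0.58], [[0, 0, 0], [0, 0, 0], 0.58], [[0, 0, 0], [0, 0, 0], 0.58]]}}

```text
time_s: 3.0
position: [0.5439, -0.0018, 0.1775]
ee_rot: [[-0.896, -0.443, 0.002], [-0.443, 0.896, -0.0], [-0.002, -0.001, -1.0]]
wrist_force: [0.7, 0.3, -0.1]
finger_gap: 0.0182
gripper_force: 0.0
```

Run:
```python
from rig import ctrl
import cv2
for n in ("scene","side"):
    f=ctrl.snapshot(n)["frame"][:,:,::-1]
    globals()[n]=cv2.resize(f[150:300,230:420] if n=="scene" else f[110:260,190:380],None,fx=2.1,fy=2.1,interpolation=cv2.INTER_CUBIC)
cv2.imwrite("pics/g1.png",cv2.hconcat([scene,side]))
```

```text
(no output)
```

View pics/g1.png

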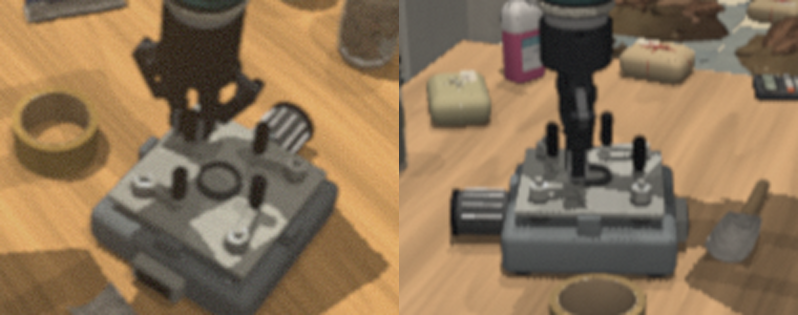

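The picture shows the fingers straddling knob 1: the scene half at about (195,130) and the side half at about (578,150). Next I start turning nut 1.

Request:
{"name": "drive_tool", "arguments": {"plan": [[[0, 0, 5], [-0.00015, 0.0035, 0.0003], 0.58], [[0, 0, 5], [-0.00015, 0.0035, 0.0003], 0.58], [[0, 0, 5], [-0.00015, 0.0035, 0.0003], 0.58], [[0, 0, 5], [-0.00015, 0.0035, 0.0003], 0.58], [[0, 0, 5], [-0.00015, 0.0035, 0.0003], 0.58], [[0, 0, 5], [-0.00015, 0.0035, 0.0003], 0.58]]}}

```text
time_s: 3.7
position: [0.5398, 0.0177, 0.1759]
ee_rot: [[-0.998, 0.067, 0.002], [0.067, 0.998, -0.003], [-0.003, -0.003, -1.0]]
wrist_force: [-0.8, -4.9, 2.8]
finger_gap: 0.018
gripper_force: 2.4
```

Request:
{"name": "drive_tool", "arguments": {"plan": [[[0, 0, 5], [-0.00015, 0.0035, 0.0003], 0.58], [[0, 0, 5], [-0.00015, 0.0035, 0.0003], 0.58], [[0, 0, 5], [-0.00015, 0.0035, 0.0003], 0.58], [[0, 0, 5], [-0.00015, 0.0035, 0.0003], 0.58], [[0, 0, 5], [-0.00015, 0.0035, 0.0003], 0.58], [[0, 0, 5], [-0.00015, 0.0035, 0.0003], 0.58], [[0, 0, 5], [-0.00015, 0.0035, 0.0003], 0.58], [[0, 0, 5], [-0.00015, 0.0035, 0.0003], 0.58]]}}

```text
time_s: 4.5
position: [0.5494, 0.0433, 0.1732]
ee_rot: [[-0.721, 0.693, -0.0], [0.693, 0.721, -0.002], [-0.001, -0.001, -1.0]]
wrist_force: [-2.5, -3.4, 4.0]
finger_gap: 0.0177
gripper_force: 2.4
```

Request:
{"name": "drive_tool", "arguments": {"plan": [[[0, 0, 5], [-0.00015, 0.0035, 0.0003], 0.58], [[0, 0, 5], [-0.00015, 0.0035, 0.0003], 0.58], [[0, 0, 5], [-0.00015, 0.0035, 0.0003], 0.58], [[0, 0, 5], [-0.00015, 0.0035, 0.0003], 0.58], [[0, 0, 5], [-0.00015, 0.0035, 0.0003], 0.58], [[0, 0, 5], [-0.00015, 0.0035, 0.0003], 0.58], [[0, 0, 5], [-0.00015, 0.0035, 0.0003], 0.58], [[0, 0, 5], [-0.00015, 0.0035, 0.0003], 0.58]]}}

```text
time_s: 5.3
position: [0.573, 0.0564, 0.1705]
ee_rot: [[-0.107, 0.994, -0.002], [0.994, 0.107, -0.0], [-0.0, -0.002, -1.0]]
wrist_force: [-4.7, 0.3, 4.9]
finger_gap: 0.0178
gripper_force: 2.5
```

Request:
{"name": "drive_tool", "arguments": {"plan": [[[0, 0, 4], [-0.0001, 0.0028, 0.0002], 0.58], [[0, 0, 4], [-0.0001, 0.0028, 0.0002], 0.58], [[0, 0, 4], [-0.0001, 0.0028, 0.0002], 0.58], [[0, 0, 4], [-0.0001, 0.0028, 0.0002], 0.58], [[0, 0, 4], [-0.0001, 0.0028, 0.0002], 0.58], [[0, 0, 4], [-0.0001, 0.0028, 0.0002], 0.58]]}}

```text
time_s: 5.9
position: [0.5896, 0.0553, 0.1692]
ee_rot: [[0.306, 0.952, -0.002], [0.952, -0.306, 0.001], [0.0, -0.002, -1.0]]
wrist_force: [-5.2, 2.4, 3.6]
finger_gap: 0.0182
gripper_force: 2.5
```

Request:
{"name": "drive_tool", "arguments": {"plan": [[[0, 0, 2], [0, 0.0014, 0.0001], 0.58], [[0, 0, 2], [0, 0.0014, 0.0001], 0.58], [[0, 0, 2], [0, 0.0014, 0.0001], 0.58], [[0, 0, 2], [0, 0.0014, 0.0001], 0.58]]}}

```text
time_s: 6.3
position: [0.5949, 0.0535, 0.1688]
ee_rot: [[0.434, 0.901, -0.002], [0.901, -0.434, 0.001], [0.0, -0.002, -1.0]]
wrist_force: [-5.4, 3.2, 2.8]
finger_gap: 0.0177
gripper_force: 2.5
```

```bash
cat >> h.py <<'E'
NUT={1:(.5784,.0167,206.26),2:(.4733,-.0155,-69.11),3:(.5055,-.1207,25.33),4:(.6107,-.0884,121.28)}
def feel(i):
    from rig import ctrl
    s=ctrl.observe(); c=NUT[i]; d=np.array(s["position"][:2])-c[:2]; r=np.hypot(*d); a=np.degrees(np.arctan2(d[1],d[0]))
    t=np.array([d[1],-d[0]])/r; F=np.array(s["wrist_force"]); R=np.array(s["ee_rot"])
    print("t",s["time_s"],"turned %.1f r %.4f"%((c[2]-a)%360,r),"Ftan %.2f Frad %.2f Fz %.2f"%(-F[:2]@t,F[:2]@d/r,F[2]),"gf",s["gripper_force"],"psi %.1f q6 %.2f z %.4f gap %.4f"%(np.degrees(np.arctan2(R[1,0],R[0,0])),s["joints"][5],s["position"][2],s["finger_gap"]))
E
python3 -c "from h import *;feel(1)"
```

```text
t 6.3 turned 140.4 r 0.0403 Ftan 6.24 Frad 0.74 Fz 2.81 gf 2.5247658044099808 psi 64.3 q6 0.42 z 0.1688 gap 0.0177
```

Request:
{"name": "drive_tool", "arguments": {"plan": [[[0, 0, 2], [0, 0.0014, 0.0001], 0.58], [[0, 0, 2], [0, 0.0014, 0.0001], 0.58], [[0, 0, 2], [0, 0.0014, 0.0001], 0.58]]}}

```text
time_s: 6.6
position: [0.5987, 0.0517, 0.1685]
ee_rot: [[0.526, 0.851, -0.002], [0.851, -0.526, 0.001], [0.0, -0.002, -1.0]]
wrist_force: [-4.6, 2.2, 2.4]
finger_gap: 0.0175
gripper_force: 2.5
```

```bash
python3 -c "from h import *;feel(1)"
```

```text
t 6.6 turned 146.3 r 0.0404 Ftan 5.13 Frad -0.40 Fz 2.38 gf 2.541152313351631 psi 58.3 q6 0.52 z 0.1685 gap 0.0175
```

Request:
{"name": "drive_tool", "arguments": {"plan": [[[0, 0, 2], [0, 0.0014, 0.0001], 0.58], [[0, 0, 2], [0, 0.0014, 0.0001], 0.58], [[0, 0, 2], [0, 0.0014, 0.0001], 0.58], [[0, 0, 2], [0, 0.0014, 0.0001], 0.58]]}}

```text
time_s: 7.0
position: [0.6033, 0.0486, 0.1681]
ee_rot: [[0.639, 0.769, -0.002], [0.769, -0.639, 0.002], [-0.0, -0.002, -1.0]]
wrist_force: [-4.2, 4.2, 2.6]
finger_gap: 0.0176
gripper_force: 2.6
```

```bash
sed -i 's/^def feel(i):/def feel(i,n=0):/; s/    s=ctrl.observe(); c=/    W=[ctrl.observe()["wrist_force"]]\n    for _ in range(n): ctrl.snapshot("side"); W.append(ctrl.observe()["wrist_force"])\n    s=ctrl.observe(); c=/; s/F=np.array(s\["wrist_force"\])/F=np.mean(W,axis=0)/' h.py; python3 -c "from h import *;feel(1,3)"
```

```text
t 7.15 turned 155.0 r 0.0406 Ftan 5.58 Frad 0.32 Fz 2.28 gf 2.4970297515392303 psi 50.4 q6 0.66 z 0.1680 gap 0.0179
```

Request:
{"name": "drive_tool", "arguments": {"plan": [[[0, 0, 2], [0, 0.0014, 0.0001], 0.58], [[0, 0, 2], [0, 0.0014, 0.0001], 0.58], [[0, 0, 2], [0, 0.0014, 0.0001], 0.58], [[0, 0, 2], [0, 0.0014, 0.0001], 0.58]]}}

```text
time_s: 7.55
position: [0.6081, 0.0445, 0.1676]
ee_rot: [[0.739, 0.673, -0.001], [0.673, -0.739, 0.001], [0.0, -0.001, -1.0]]
wrist_force: [-3.4, 3.7, 1.7]
finger_gap: 0.0182
gripper_force: 2.5
```

```bash
python3 -c "from h import *;feel(1,3)"
```

```text
t 7.7 turned 163.6 r 0.0408 Ftan 4.60 Frad 0.26 Fz 2.38 gf 2.4930448830127716 psi 42.4 q6 0.79 z 0.1675 gap 0.0177
```

Request:
{"name": "drive_tool", "arguments": {"plan": [[[0, 0, 2], [0, 0.0014, 0.0001], 0.58], [[0, 0, 2], [0, 0.0014, 0.0001], 0.58], [[0, 0, 2], [0, 0.0014, 0.0001], 0.58], [[0, 0, 2], [0, 0.0014, 0.0001], 0.58], [[0, 0, 2], [0, 0.0014, 0.0001], 0.58]]}}

```text
time_s: 8.2
position: [0.6129, 0.0387, 0.1669]
ee_rot: [[0.845, 0.535, 0.0], [0.535, -0.845, 0.001], [0.0, -0.001, -1.0]]
wrist_force: [-3.6, 4.1, 2.1]
finger_gap: 0.0177
gripper_force: 2.5
```

```bash
python3 -c "from h import *;feel(1,3)"
```

```text
t 8.35 turned 174.1 r 0.0410 Ftan 4.72 Frad -0.28 Fz 2.18 gf 2.4546533077955246 psi 32.5 q6 0.95 z 0.1669 gap 0.0181
```

Request:
{"name": "drive_tool", "arguments": {"plan": [[[0, 0, 2], [0, 0.0014, 0.0001], 0.58], [[0, 0, 2], [0, 0.0014, 0.0001], 0.58], [[0, 0, 2], [-0.0002, 0.0014, 0.0001], 0.58], [[0, 0, 2], [-0.0002, 0.0014, 0.0001], 0.58], [[0, 0, 2], [-0.0002, 0.0014, 0.0001], 0.58]]}}

```text
time_s: 8.85
position: [0.6163, 0.0323, 0.1664]
ee_rot: [[0.925, 0.381, 0.001], [0.381, -0.925, 0.001], [0.001, -0.0, -1.0]]
wrist_force: [-1.0, 5.2, 2.9]
finger_gap: 0.0178
gripper_force: 2.6
```

```bash
python3 -c "from h import *;feel(1,3)"
```

```text
t 9.0 turned 184.2 r 0.0410 Ftan 4.80 Frad 0.56 Fz 2.61 gf 2.4110016971826553 psi 22.5 q6 1.12 z 0.1664 gap 0.0182
```

Request:
{"name": "drive_tool", "arguments": {"plan": [[[0, 0, 2], [-0.0001, 0.0014, 0.0001], 0.58], [[0, 0, 2], [-0.0001, 0.0014, 0.0001], 0.58], [[0, 0, 2], [-0.0001, 0.0014, 0.0001], 0.58], [[0, 0, 2], [-0.0001, 0.0014, 0.0001], 0.58], [[0, 0, 2], [-0.0001, 0.0014, 0.0001], 0.58]]}}

```text
time_s: 9.5
position: [0.6182, 0.0254, 0.1659]
ee_rot: [[0.977, 0.214, 0.002], [0.214, -0.977, 0.001], [0.002, -0.0, -1.0]]
wrist_force: [0.2, 4.9, 3.2]
finger_gap: 0.018
gripper_force: 2.6
```

```bash
python3 -c "from h import *;feel(1,3)"
```

```text
t 9.65 turned 194.2 r 0.0407 Ftan 4.73 Frad 0.17 Fz 3.00 gf 2.4044184386730194 psi 12.5 q6 1.28 z 0.1658 gap 0.0179
```

Request:
{"name": "drive_tool", "arguments": {"plan": [[[0, 0, 2], [-0.0001, 0.0014, 0.0001], 0.58], [[0, 0, 2], [-0.0001, 0.0014, 0.0001], 0.58], [[0, 0, 2], [-0.0001, 0.0014, 0.0001], 0.58], [[0, 0, 2], [-0.0001, 0.0014, 0.0001], 0.58]]}}

```text
time_s: 10.05
position: [0.6187, 0.0198, 0.1655]
ee_rot: [[0.997, 0.076, 0.001], [0.076, -0.997, 0.001], [0.001, -0.0, -1.0]]
wrist_force: [0.1, 6.0, 2.9]
finger_gap: 0.018
gripper_force: 2.9
```

```bash
python3 -c "from h import *;feel(1,3)"
```

```text
t 10.2 turned 202.1 r 0.0405 Ftan 5.19 Frad -0.14 Fz 2.77 gf 2.5859829783439636 psi 4.4 q6 1.41 z 0.1654 gap 0.0173
```

Request:
{"name": "drive_tool", "arguments": {"plan": [[[0, 0, 2], [-0.0001, 0.0014, 0.0001], 0.58], [[0, 0, 2], [-0.0001, 0.0014, 0.0001], 0.58], [[0, 0, 2], [-0.0001, 0.0014, 0.0001], 0.58]]}}

```text
time_s: 10.5
position: [0.6188, 0.0158, 0.1652]
ee_rot: [[1.0, -0.028, 0.002], [-0.028, -1.0, 0.001], [0.002, -0.001, -1.0]]
wrist_force: [-0.3, 5.9, 2.8]
finger_gap: 0.0176
gripper_force: 3.3
```

```bash
python3 -c "from h import *;feel(1,3)"
```

```text
t 10.65 turned 207.8 r 0.0404 Ftan 6.11 Frad -0.10 Fz 2.86 gf 2.955607697367668 psi -1.6 q6 1.51 z 0.1652 gap 0.0178
```

Request:
{"name": "drive_tool", "arguments": {"plan": [[[0, 0, 2], [-0.0001, 0.0014, 0.0001], 0.58], [[0, 0, 2], [-0.0001, 0.0014, 0.0001], 0.58], [[0, 0, 2], [-0.0001, 0.0014, 0.0001], 0.58]]}}

```text
time_s: 10.95
position: [0.6185, 0.0119, 0.165]
ee_rot: [[0.991, -0.133, 0.002], [-0.133, -0.991, 0.001], [0.002, -0.002, -1.0]]
wrist_force: [0.9, 7.4, 3.3]
finger_gap: 0.0179
gripper_force: 3.8
```

```bash
python3 -c "from h import *;feel(1,3)"
```

```text
t 11.1 turned 213.3 r 0.0404 Ftan 7.45 Frad -0.05 Fz 2.59 gf 3.417681008577347 psi -7.6 q6 1.61 z 0.1650 gap 0.0180
```

Request:
{"name": "drive_tool", "arguments": {"plan": [[[0, 0, 2], [-0.0001, 0.0014, 0.0001], 0.58], [[0, 0, 2], [-0.0001, 0.0014, 0.0001], 0.58], [[0, 0, 1], [-0.0001, 0.0007, 0.0001], 0.58]]}}

```text
time_s: 11.4
position: [0.618, 0.0087, 0.1648]
ee_rot: [[0.976, -0.218, 0.003], [-0.218, -0.976, 0.002], [0.003, -0.002, -1.0]]
wrist_force: [0.6, 8.7, 4.5]
finger_gap: 0.0181
gripper_force: 4.2
```

```bash
python3 -c "from h import *;feel(1,3)"
```

```text
t 11.55 turned 217.8 r 0.0404 Ftan 8.01 Frad -0.35 Fz 3.47 gf 3.956214487552643 psi -12.5 q6 1.69 z 0.1649 gap 0.0178
```

Request:
{"name": "drive_tool", "arguments": {"plan": [[[0, 0, 1.5], [-0.0001, 0.0011, 0.0001], 0.58], [[0, 0, 1.5], [-0.0001, 0.0011, 0.0001], 0.58], [[0, 0, 0], [0, 0, 0], 0.58]]}}

```text
time_s: 11.85
position: [0.6175, 0.0066, 0.1648]
ee_rot: [[0.963, -0.269, 0.004], [-0.269, -0.963, 0.002], [0.003, -0.003, -1.0]]
wrist_force: [1.4, 8.1, 3.3]
finger_gap: 0.0178
gripper_force: 4.2
```

```bash
python3 -c "from h import *;feel(1,2)"
```

```text
t 11.95 turned 220.7 r 0.0404 Ftan 8.09 Frad -0.24 Fz 3.13 gf 4.2122505605220795 psi -15.5 q6 1.74 z 0.1648 gap 0.0178
```

Request:
{"name": "drive_tool", "arguments": {"plan": [[[0, 0, 0], [0, -0.0005, 0], -0.06], [[0, 0, 0], [0, 0, 0], -0.06], [[0, 0, 0], [0, 0, -0.01], -0.06], [[0, 0, 0], [0, 0, -0.037], -0.06], [[0, 0, 0], [0, 0, -0.037], -0.06], [[0, 0, 0], [0, 0, 0], -0.06]]}}

```text
time_s: 12.55
position: [0.6196, 0.005, 0.2544]
ee_rot: [[0.963, -0.269, 0.01], [-0.269, -0.963, -0.002], [0.011, -0.001, -1.0]]
wrist_force: [0.5, 0.2, 0.5]
finger_gap: 0.0453
gripper_force: 0.0
```

Request:
{"name": "drive_tool", "arguments": {"plan": [[[0, 0, -8.5], [-0.0149, 0.042, 0], -0.06], [[0, 0, -8.5], [-0.0209, 0.0393, 0], -0.06], [[0, 0, -8.5], [-0.0265, 0.0358, 0], -0.06], [[0, 0, -8.5], [0, 0, 0], -0.06], [[0, 0, -8.5], [0, 0, 0], -0.06], [[0, 0, -8.5], [0, 0, 0], -0.06], [[0, 0, -8.5], [0, 0, 0], -0.06], [[0, 0, -8.5], [0, 0, 0], -0.06]]}}

```text
time_s: 13.35
position: [0.5392, -0.1032, 0.2481]
ee_rot: [[0.608, 0.794, -0.0], [0.794, -0.608, -0.001], [-0.001, 0.0, -1.0]]
wrist_force: [-0.2, -0.6, -0.5]
finger_gap: 0.0451
gripper_force: 0.0
```

Request:
{"name": "drive_tool", "arguments": {"plan": [[[0, 0, -8.5], [0, 0, 0], -0.06], [[0, 0, -8.5], [0, 0, 0], -0.06], [[0, 0, -8.5], [0, 0, 0], -0.06], [[0, 0, -8.5], [0, 0, 0], -0.06], [[0, 0, -8.5], [0, 0, 0], -0.06], [[0, 0, -8.5], [0, 0, 0], -0.06], [[0, 0, -8.5], [0, 0, 0], -0.06], [[0, 0, -8.5], [0, 0, 0], -0.06]]}}

```text
time_s: 14.15
position: [0.5393, -0.1031, 0.2481]
ee_rot: [[-0.508, 0.861, -0.0], [0.861, 0.508, -0.001], [-0.001, -0.001, -1.0]]
wrist_force: [-0.4, 0.2, 0.1]
finger_gap: 0.0456
gripper_force: 0.0
```

Request:
{"name": "drive_tool", "arguments": {"plan": [[[0, 0, -8.5], [0, 0, 0], -0.06], [[0, 0, -8.5], [0, 0, 0], -0.06], [[0, 0, -8.5], [0, 0, 0], -0.06], [[0, 0, -8.5], [0, 0, 0], -0.06], [[0, 0, -8.5], [0, 0, 0], -0.06], [[0, 0, -8.5], [0, 0, 0], -0.06], [[0, 0, -8.5], [0, 0, 0], -0.06], [[0, 0, -8.5], [0, 0, 0], -0.06]]}}

```text
time_s: 14.95
position: [0.5393, -0.1031, 0.2481]
ee_rot: [[-0.989, -0.149, -0.0], [-0.149, 0.989, -0.001], [0.0, -0.001, -1.0]]
wrist_force: [1.0, -0.4, -0.1]
finger_gap: 0.0454
gripper_force: 0.0
```

Request:
{"name": "drive_tool", "arguments": {"plan": [[[0, 0, -8.5], [0, 0, 0], -0.06], [[0, 0, -8.5], [0, 0, 0], -0.06], [[0, 0, 0], [0, 0, 0], -0.06]]}}

```text
time_s: 15.25
position: [0.5393, -0.103, 0.2481]
ee_rot: [[-0.904, -0.427, -0.0], [-0.427, 0.904, -0.001], [0.001, -0.0, -1.0]]
wrist_force: [-0.4, 0.6, 0.0]
finger_gap: 0.0451
gripper_force: 0.0
```

Request:
{"name": "drive_tool", "arguments": {"plan": [[[0, 0, 0], [-0.002, -0.0015, 0.02], -0.06], [[0, 0, 0], [0, 0, 0.03], -0.06], [[0, 0, 0], [0, 0, 0.02], -0.06], [[0, 0, 0], [0, 0, 0], 0.58], [[0, 0, 0], [0, 0, 0], 0.58], [[0, 0, 0], [0, 0, 0], 0.58], [[0, 0, 5], [0.00015, -0.0035, 0.0003], 0.58], [[0, 0, 5], [0.00015, -0.0035, 0.0003], 0.58]]}}

```text
time_s: 16.05
position: [0.5446, -0.1088, 0.1789]
ee_rot: [[-0.966, -0.258, 0.001], [-0.258, 0.966, 0.001], [-0.001, 0.001, -1.0]]
wrist_force: [-2.1, 4.9, 2.6]
finger_gap: 0.0177
gripper_force: 2.4
```

Request:
{"name": "drive_tool", "arguments": {"plan": [[[0, 0, 5], [0.00015, -0.0035, 0.0003], 0.58], [[0, 0, 5], [0.00015, -0.0035, 0.0003], 0.58], [[0, 0, 5], [0.00015, -0.0035, 0.0003], 0.58]]}}

```text
time_s: 16.35
position: [0.5464, -0.1191, 0.1781]
ee_rot: [[-1.0, 0.001, 0.002], [0.001, 1.0, 0.001], [-0.002, 0.001, -1.0]]
wrist_force: [-0.7, 4.9, 1.9]
finger_gap: 0.018
gripper_force: 2.5
```

```bash
python3 -c "from h import *;feel(3,0)"
```

```text
t 16.35 turned 23.1 r 0.0409 Ftan 4.93 Frad -0.47 Fz 1.85 gf 2.4601048976182938 psi 179.9 q6 -1.91 z 0.1781 gap 0.0180
```

Request:
{"name": "drive_tool", "arguments": {"plan": [[[0, 0, 5], [0.00015, -0.0035, 0.0003], 0.58], [[0, 0, 5], [0.00015, -0.0035, 0.0003], 0.58], [[0, 0, 5], [0.00015, -0.0035, 0.0003], 0.58], [[0, 0, 5], [0.00015, -0.0035, 0.0003], 0.58], [[0, 0, 5], [0.00015, -0.0035, 0.0003], 0.58], [[0, 0, 5], [0.00015, -0.0035, 0.0003], 0.58], [[0, 0, 5], [0.00015, -0.0035, 0.0003], 0.58], [[0, 0, 5], [0.00015, -0.0035, 0.0003], 0.58]]}}

```text
time_s: 17.15
position: [0.5385, -0.1454, 0.176]
ee_rot: [[-0.765, 0.644, 0.005], [0.644, 0.765, 0.001], [-0.003, 0.003, -1.0]]
wrist_force: [3.1, 4.4, 0.9]
finger_gap: 0.0179
gripper_force: 2.6
```

Request:
{"name": "drive_tool", "arguments": {"plan": [[[0, 0, 5], [0.00015, -0.0035, 0.0003], 0.58], [[0, 0, 5], [0.00015, -0.0035, 0.0003], 0.58], [[0, 0, 5], [0.00015, -0.0035, 0.0003], 0.58], [[0, 0, 5], [0.00015, -0.0035, 0.0003], 0.58], [[0, 0, 5], [0.00015, -0.0035, 0.0003], 0.58], [[0, 0, 5], [0.00015, -0.0035, 0.0003], 0.58], [[0, 0, 5], [0.00015, -0.0035, 0.0003], 0.58], [[0, 0, 5], [0.00015, -0.0035, 0.0003], 0.58]]}}

```text
time_s: 17.95
position: [0.516, -0.1604, 0.174]
ee_rot: [[-0.172, 0.985, 0.007], [0.985, 0.172, -0.002], [-0.003, 0.007, -1.0]]
wrist_force: [4.7, 2.1, -0.6]
finger_gap: 0.0182
gripper_force: 2.7
```

Request:
{"name": "drive_tool", "arguments": {"plan": [[[0, 0, 5], [0.00015, -0.0035, 0.0003], 0.58], [[0, 0, 5], [0.00015, -0.0035, 0.0003], 0.58], [[0, 0, 5], [0.00015, -0.0035, 0.0003], 0.58], [[0, 0, 5], [0.00015, -0.0035, 0.0003], 0.58], [[0, 0, 5], [0.00015, -0.0035, 0.0003], 0.58]]}}

```text
time_s: 18.45
position: [0.4992, -0.1606, 0.1727]
ee_rot: [[0.26, 0.966, 0.008], [0.966, -0.26, -0.004], [-0.001, 0.009, -1.0]]
wrist_force: [5.3, -1.1, -0.2]
finger_gap: 0.0182
gripper_force: 2.8
```

```bash
python3 -c "from h import *;feel(3,0)"
```

```text
t 18.45 turned 124.3 r 0.0404 Ftan 5.44 Frad 0.28 Fz -0.16 gf 2.7822645753622055 psi 74.9 q6 -0.18 z 0.1727 gap 0.0182
```

Request:
{"name": "drive_tool", "arguments": {"plan": [[[0, 0, 3], [0, -0.0021, 0.0002], 0.58], [[0, 0, 3], [0, -0.0021, 0.0002], 0.58], [[0, 0, 3], [0, -0.0021, 0.0002], 0.58], [[0, 0, 3], [0, -0.0021, 0.0001], 0.58], [[0, 0, 3], [0, -0.0021, 0.0001], 0.58]]}}

```text
time_s: 18.95
position: [0.4894, -0.1574, 0.172]
ee_rot: [[0.5, 0.866, 0.008], [0.866, -0.5, -0.004], [0.0, 0.009, -1.0]]
wrist_force: [5.2, -2.6, -1.5]
finger_gap: 0.0178
gripper_force: 2.8
```

```bash
python3 -c "from h import *;feel(3,3)"
```

```text
t 19.1 turned 139.7 r 0.0401 Ftan 5.60 Frad 0.70 Fz -0.93 gf 2.6090142130851746 psi 60.1 q6 0.08 z 0.1718 gap 0.0180
```

Request:
{"name": "drive_tool", "arguments": {"plan": [[[0, 0, 2], [0, -0.0014, 0.0001], 0.58], [[0, 0, 2], [0, -0.0014, 0.0001], 0.58], [[0, 0, 2], [0, -0.0014, 0.0001], 0.58], [[0, 0, 2], [0, -0.0014, 0.0001], 0.58], [[0, 0, 2], [0, -0.0014, 0.0001], 0.58]]}}

```text
time_s: 19.6
position: [0.4831, -0.1536, 0.1712]
ee_rot: [[0.642, 0.767, 0.007], [0.767, -0.642, -0.004], [0.001, 0.008, -1.0]]
wrist_force: [3.4, -5.0, 1.2]
finger_gap: 0.0176
gripper_force: 2.8
```

```bash
python3 -c "from h import *;feel(3,3)"
```

```text
t 19.75 turned 150.1 r 0.0398 Ftan 5.00 Frad 1.34 Fz 1.25 gf 2.5045035034418106 psi 50.2 q6 0.25 z 0.1712 gap 0.0182
```

Request:
{"name": "drive_tool", "arguments": {"plan": [[[0, 0, 2], [0, -0.0014, 0.0001], 0.58], [[0, 0, 2], [0, -0.0014, 0.0001], 0.58], [[0, 0, 2], [0, -0.0014, 0.0001], 0.58], [[0, 0, 2], [0, -0.0014, 0.0001], 0.58], [[0, 0, 2], [0, -0.0014, 0.0001], 0.58]]}}

```text
time_s: 20.25
position: [0.4778, -0.1488, 0.1707]
ee_rot: [[0.765, 0.644, 0.006], [0.644, -0.765, -0.005], [0.002, 0.008, -1.0]]
wrist_force: [3.6, -4.5, 0.4]
finger_gap: 0.0182
gripper_force: 2.8
```

```bash
python3 -c "from h import *;feel(3,3)"
```

```text
t 20.4 turned 160.3 r 0.0395 Ftan 5.26 Frad 1.04 Fz 0.93 gf 2.5155267119407654 psi 40.2 q6 0.43 z 0.1706 gap 0.0179
```

Request:
{"name": "drive_tool", "arguments": {"plan": [[[0, 0, 2], [0, -0.0014, 0.0001], 0.58], [[0, 0, 2], [0, -0.0014, 0.0001], 0.58], [[0, 0, 2], [0, -0.0014, 0.0001], 0.58], [[0, 0, 2], [0, -0.0014, 0.0001], 0.58], [[0, 0, 2], [0, -0.0014, 0.0001], 0.58]]}}

```text
time_s: 20.9
position: [0.4734, -0.1432, 0.1701]
ee_rot: [[0.865, 0.501, 0.006], [0.501, -0.865, -0.005], [0.003, 0.007, -1.0]]
wrist_force: [2.1, -5.4, 1.3]
finger_gap: 0.0181
gripper_force: 2.8
```

```bash
python3 -c "from h import *;feel(3,3)"
```

```text
t 21.05 turned 170.7 r 0.0393 Ftan 5.21 Frad 0.77 Fz 1.36 gf 2.5205929577350616 psi 30.2 q6 0.61 z 0.1700 gap 0.0180
```

Request:
{"name": "drive_tool", "arguments": {"plan": [[[0, 0, 2], [0, -0.0014, 0.0001], 0.58], [[0, 0, 2], [0, -0.0014, 0.0001], 0.58], [[0, 0, 2], [0, -0.0014, 0.0001], 0.58], [[0, 0, 2], [0, -0.0014, 0.0001], 0.58], [[0, 0, 2], [0, -0.0014, 0.0001], 0.58]]}}

```text
time_s: 21.55
position: [0.4699, -0.1369, 0.1695]
ee_rot: [[0.939, 0.344, 0.005], [0.344, -0.939, -0.005], [0.003, 0.006, -1.0]]
wrist_force: [1.8, -6.1, 0.9]
finger_gap: 0.0178
gripper_force: 2.9
```

```bash
python3 -c "from h import *;feel(3,3)"
```

```text
t 21.7 turned 181.1 r 0.0391 Ftan 5.22 Frad 0.98 Fz 1.59 gf 2.525273859500885 psi 20.2 q6 0.80 z 0.1695 gap 0.0183
```

Request:
{"name": "drive_tool", "arguments": {"plan": [[[0, 0, 2], [0, -0.0014, 0.0001], 0.58], [[0, 0, 2], [0, -0.0014, 0.0001], 0.58], [[0, 0, 2], [0, -0.0014, 0.0001], 0.58], [[0, 0, 2], [0, -0.0014, 0.0001], 0.58], [[0, 0, 2], [0, -0.0014, 0.0001], 0.58]]}}

```text
time_s: 22.2
position: [0.4676, -0.1302, 0.1689]
ee_rot: [[0.984, 0.175, 0.004], [0.175, -0.984, -0.005], [0.004, 0.005, -1.0]]
wrist_force: [1.0, -5.5, 2.1]
finger_gap: 0.0181
gripper_force: 3.0
```

```bash
python3 -c "from h import *;feel(3,3)"
```

```text
t 22.35 turned 191.5 r 0.0391 Ftan 5.45 Frad 0.69 Fz 1.79 gf 2.6126452535390854 psi 10.2 q6 0.98 z 0.1689 gap 0.0181
```

Request:
{"name": "drive_tool", "arguments": {"plan": [[[0, 0, 2], [0, -0.0014, 0.0001], 0.58], [[0, 0, 2], [0, -0.0014, 0.0001], 0.58], [[0, 0, 2], [0, -0.0014, 0.0001], 0.58], [[0, 0, 2], [0, -0.0014, 0.0001], 0.58]]}}

```text
time_s: 22.75
position: [0.4667, -0.1247, 0.1685]
ee_rot: [[0.999, 0.037, 0.004], [0.037, -0.999, -0.005], [0.004, 0.005, -1.0]]
wrist_force: [-0.8, -6.1, 2.6]
finger_gap: 0.0182
gripper_force: 3.2
```

```bash
python3 -c "from h import *;feel(3,3)"
```

```text
t 22.9 turned 199.6 r 0.0390 Ftan 6.01 Frad 0.62 Fz 2.18 gf 2.8512780368328094 psi 2.2 q6 1.13 z 0.1685 gap 0.0179
```

Request:
{"name": "drive_tool", "arguments": {"plan": [[[0, 0, 2], [0, -0.0014, 0.0001], 0.58], [[0, 0, 2], [0, -0.0014, 0.0001], 0.58], [[0, 0, 2], [0, -0.0014, 0.0001], 0.58], [[0, 0, 2], [0, -0.0014, 0.0001], 0.58], [[0, 0, 1], [0, -0.0007, 0.0001], 0.58]]}}

```text
time_s: 23.4
position: [0.4666, -0.1186, 0.1681]
ee_rot: [[0.993, -0.119, 0.003], [-0.119, -0.993, -0.005], [0.004, 0.005, -1.0]]
wrist_force: [-1.6, -6.5, 4.5]
finger_gap: 0.0176
gripper_force: 3.8
```

```bash
python3 -c "from h import *;feel(3,3)"
```

```text
t 23.55 turned 208.5 r 0.0390 Ftan 6.55 Frad 1.44 Fz 4.01 gf 3.4969134628772736 psi -6.8 q6 1.30 z 0.1681 gap 0.0181
```

Request:
{"name": "drive_tool", "arguments": {"plan": [[[0, 0, 2], [0, -0.0014, 0.0001], 0.58], [[0, 0, 2], [0, -0.0014, 0.0001], 0.58], [[0, 0, 2], [0, -0.0014, 0.0001], 0.58], [[0, 0, 1.5], [0, -0.001, 0], 0.58]]}}

```text
time_s: 23.95
position: [0.4672, -0.1137, 0.1678]
ee_rot: [[0.969, -0.248, 0.003], [-0.248, -0.969, -0.005], [0.004, 0.005, -1.0]]
wrist_force: [-1.8, -8.6, 4.1]
finger_gap: 0.0179
gripper_force: 4.4
```

```bash
python3 -c "from h import *;feel(3,3)"
```

```text
t 24.1 turned 215.8 r 0.0390 Ftan 8.33 Frad 0.32 Fz 4.73 gf 4.051698446273804 psi -14.3 q6 1.44 z 0.1678 gap 0.0182
```

Request:
{"name": "drive_tool", "arguments": {"plan": [[[0, 0, 1], [0, -0.0007, 0], 0.58], [[0, 0, 1], [0, -0.0007, 0], 0.58], [[0, 0, 0], [0, 0, 0], 0.58]]}}

```text
time_s: 24.4
position: [0.4674, -0.1124, 0.1677]
ee_rot: [[0.96, -0.281, 0.003], [-0.281, -0.96, -0.005], [0.004, 0.004, -1.0]]
wrist_force: [-2.1, -8.0, 3.9]
finger_gap: 0.018
gripper_force: 4.4
```

```bash
python3 -c "from h import *;feel(3,2)"
```

```text
t 24.5 turned 217.7 r 0.0390 Ftan 8.40 Frad 0.56 Fz 4.31 gf 4.355987906455994 psi -16.3 q6 1.48 z 0.1677 gap 0.0182
```

Request:
{"name": "drive_tool", "arguments": {"plan": [[[0, 0, 0], [0, 0.0005, 0], -0.06], [[0, 0, 0], [0, 0, 0], -0.06], [[0, 0, 0], [0, 0, -0.01], -0.06], [[0, 0, 0], [0, 0, -0.035], -0.06], [[0, 0, 0], [0, 0, -0.035], -0.06], [[0, 0, 0], [0.0012, -0.032, 0], -0.06], [[0, 0, 0], [0.0012, -0.032, 0], -0.06], [[0, 0, -8.3], [0, 0, 0], -0.06]]}}

```text
time_s: 25.3
position: [0.4874, -0.0464, 0.247]
ee_rot: [[0.991, -0.137, 0.002], [-0.137, -0.991, 0.002], [0.002, -0.002, -1.0]]
wrist_force: [-0.5, 0.3, -0.6]
finger_gap: 0.0451
gripper_force: 0.0
```

Request:
{"name": "drive_tool", "arguments": {"plan": [[[0, 0, -8.3], [0, 0, 0], -0.06], [[0, 0, -8.3], [0, 0, 0], -0.06], [[0, 0, -8.3], [0, 0, 0], -0.06], [[0, 0, -8.3], [0, 0, 0], -0.06], [[0, 0, -8.3], [0, 0, 0], -0.06], [[0, 0, -8.3], [0, 0, 0], -0.06], [[0, 0, -8.3], [0, 0, 0], -0.06], [[0, 0, -8.3], [0, 0, 0], -0.06]]}}

```text
time_s: 26.1
position: [0.4863, -0.0491, 0.2465]
ee_rot: [[0.519, 0.855, 0.0], [0.855, -0.519, 0.0], [0.0, 0.0, -1.0]]
wrist_force: [-0.8, -0.5, 0.3]
finger_gap: 0.0452
gripper_force: 0.0
```

Request:
{"name": "drive_tool", "arguments": {"plan": [[[0, 0, -8.3], [0, 0, 0], -0.06], [[0, 0, -8.3], [0, 0, 0], -0.06], [[0, 0, -8.3], [0, 0, 0], -0.06], [[0, 0, -8.3], [0, 0, 0], -0.06], [[0, 0, -8.3], [0, 0, 0], -0.06], [[0, 0, -8.3], [0, 0, 0], -0.06], [[0, 0, -8.3], [0, 0, 0], -0.06], [[0, 0, -8.3], [0, 0, 0], -0.06]]}}

```text
time_s: 26.9
position: [0.4864, -0.0491, 0.2465]
ee_rot: [[-0.576, 0.818, 0.0], [0.818, 0.576, 0.0], [-0.0, 0.0, -1.0]]
wrist_force: [0.1, -0.2, -0.2]
finger_gap: 0.0455
gripper_force: 0.0
```

Request:
{"name": "drive_tool", "arguments": {"plan": [[[0, 0, -8.3], [0, 0, 0], -0.06], [[0, 0, -8.3], [0, 0, 0], -0.06], [[0, 0, 0], [0, 0, 0], -0.06]]}}

```text
time_s: 27.2
position: [0.4864, -0.0491, 0.2464]
ee_rot: [[-0.782, 0.623, 0.0], [0.623, 0.782, 0.0], [-0.0, 0.0, -1.0]]
wrist_force: [-0.1, 0.3, -0.7]
finger_gap: 0.0451
gripper_force: 0.0
```

Request:
{"name": "drive_tool", "arguments": {"plan": [[[0, 0, 0], [-0.0032, -0.0023, 0.02], -0.06], [[0, 0, 0], [0, 0, 0.03], -0.06], [[0, 0, 0], [0, 0, 0.0195], -0.06], [[0, 0, 0], [0, 0, 0], 0.58], [[0, 0, 0], [0, 0, 0], 0.58], [[0, 0, 0], [0, 0, 0], 0.58], [[0, 0, 5], [0.0019, -0.0029, 0.0003], 0.58], [[0, 0, 5], [0.0019, -0.0029, 0.0003], 0.58]]}}

```text
time_s: 28.0
position: [0.4831, -0.0548, 0.1773]
ee_rot: [[-0.658, 0.753, 0.005], [0.753, 0.658, 0.0], [-0.003, 0.004, -1.0]]
wrist_force: [3.5, 3.0, -1.7]
finger_gap: 0.0178
gripper_force: 2.3
```

Request:
{"name": "drive_tool", "arguments": {"plan": [[[0, 0, 5], [0.0019, -0.0029, 0.0003], 0.58], [[0, 0, 5], [0.0019, -0.0029, 0.0003], 0.58], [[0, 0, 5], [0.0019, -0.0029, 0.0003], 0.58]]}}

```text
time_s: 28.3
position: [0.4731, -0.0556, 0.1765]
ee_rot: [[-0.44, 0.898, 0.006], [0.898, 0.44, -0.0], [-0.003, 0.005, -1.0]]
wrist_force: [4.0, 2.7, -1.8]
finger_gap: 0.0177
gripper_force: 2.3
```

```bash
python3 -c "from h import *;feel(2,0)"
```

```text
t 28.3 turned 21.2 r 0.0401 Ftan 4.03 Frad -2.76 Fz -1.81 gf 2.3312120139598846 psi 116.1 q6 -0.72 z 0.1765 gap 0.0177
```

Request:
{"name": "drive_tool", "arguments": {"plan": [[[0, 0, 5], [0.0019, -0.0029, 0.0003], 0.58], [[0, 0, 5], [0.0019, -0.0029, 0.0003], 0.58], [[0, 0, 5], [0.0019, -0.0029, 0.0003], 0.58], [[0, 0, 5], [0.0019, -0.0029, 0.0003], 0.58], [[0, 0, 5], [0.0019, -0.0029, 0.0003], 0.58], [[0, 0, 5], [0.0019, -0.0029, 0.0003], 0.58], [[0, 0, 5], [0.0019, -0.0029, 0.0003], 0.58], [[0, 0, 5], [0.0019, -0.0029, 0.0003], 0.58]]}}

```text
time_s: 29.1
position: [0.4489, -0.0453, 0.1744]
ee_rot: [[0.24, 0.971, 0.007], [0.971, -0.24, -0.002], [-0.0, 0.007, -1.0]]
wrist_force: [3.5, -0.5, -1.2]
finger_gap: 0.0181
gripper_force: 2.2
```

Request:
{"name": "drive_tool", "arguments": {"plan": [[[0, 0, 5], [0.0019, -0.0029, 0.0003], 0.58], [[0, 0, 5], [0.0019, -0.0029, 0.0003], 0.58], [[0, 0, 5], [0.0019, -0.0029, 0.0003], 0.58], [[0, 0, 5], [0.0019, -0.0029, 0.0003], 0.58], [[0, 0, 5], [0.0019, -0.0029, 0.0003], 0.58], [[0, 0, 5], [0.0019, -0.0029, 0.0003], 0.58], [[0, 0, 5], [0.0019, -0.0029, 0.0003], 0.58], [[0, 0, 5], [0.0019, -0.0029, 0.0003], 0.58]]}}

```text
time_s: 29.9
position: [0.4368, -0.0211, 0.172]
ee_rot: [[0.807, 0.59, 0.006], [0.59, -0.807, -0.003], [0.003, 0.006, -1.0]]
wrist_force: [1.4, -2.2, 1.4]
finger_gap: 0.018
gripper_force: 2.1
```

Request:
{"name": "drive_tool", "arguments": {"plan": [[[0, 0, 5], [0.0019, -0.0029, 0.0003], 0.58], [[0, 0, 5], [0.0019, -0.0029, 0.0003], 0.58], [[0, 0, 5], [0.0019, -0.0029, 0.0003], 0.58], [[0, 0, 5], [0.0019, -0.0029, 0.0003], 0.58], [[0, 0, 5], [0.0019, -0.0029, 0.0002], 0.58], [[0, 0, 5], [0.0019, -0.0029, 0.0002], 0.58], [[0, 0, 4], [0.0015, -0.0024, 0.0002], 0.58]]}}

```text
time_s: 30.6
position: [0.4404, 0.0019, 0.17]
ee_rot: [[0.999, 0.038, 0.004], [0.038, -0.999, -0.003], [0.004, 0.003, -1.0]]
wrist_force: [0.1, -3.9, 1.7]
finger_gap: 0.0179
gripper_force: 2.2
```

```bash
python3 -c "from h import *;feel(2,3)"
```

```text
t 30.75 turned 138.9 r 0.0376 Ftan 3.29 Frad -2.12 Fz 2.34 gf 1.9675395637750626 psi 2.5 q6 1.38 z 0.1696 gap 0.0176
```

Request:
{"name": "drive_tool", "arguments": {"plan": [[[0, 0, 2.5], [0.0009, -0.0015, 0.0001], 0.58], [[0, 0, 2.5], [0.0009, -0.0015, 0.0002], 0.58], [[0, 0, 2.5], [0.0009, -0.0015, 0.0001], 0.58], [[0, 0, 2.5], [0.0009, -0.0015, 0.0002], 0.58]]}}

```text
time_s: 31.15
position: [0.4431, 0.0081, 0.1685]
ee_rot: [[0.991, -0.132, 0.002], [-0.132, -0.991, -0.001], [0.002, 0.001, -1.0]]
wrist_force: [-0.8, -4.9, 2.4]
finger_gap: 0.0177
gripper_force: 2.1
```

```bash
python3 -c "from h import *;feel(2,3)"
```

```text
t 31.3 turned 148.9 r 0.0388 Ftan 3.49 Frad -2.56 Fz 2.88 gf 2.0392414927482605 psi -7.5 q6 1.57 z 0.1682 gap 0.0179
```

Request:
{"name": "drive_tool", "arguments": {"plan": [[[0, 0, 2.5], [0.0009, -0.0015, 0.0001], 0.58], [[0, 0, 2.5], [0.0009, -0.0015, 0.0001], 0.58], [[0, 0, 2.5], [0.0009, -0.0015, 0.0001], 0.58], [[0, 0, 2.5], [0.0009, -0.0015, 0.0001], 0.58]]}}

```text
time_s: 31.7
position: [0.4468, 0.0136, 0.1674]
ee_rot: [[0.953, -0.302, -0.0], [-0.302, -0.953, -0.001], [0.0, 0.001, -1.0]]
wrist_force: [-1.1, -3.5, 3.4]
finger_gap: 0.0176
gripper_force: 2.1
```

```bash
python3 -c "from h import *;feel(2,3)"
```

```text
t 31.85 turned 158.7 r 0.0396 Ftan 3.21 Frad -2.16 Fz 2.89 gf 1.8404537066817284 psi -17.5 q6 1.75 z 0.1673 gap 0.0180
```

Request:
{"name": "drive_tool", "arguments": {"plan": [[[0, 0, 2.5], [0.0009, -0.0015, 0.0001], 0.58], [[0, 0, 2.5], [0.0009, -0.0015, 0.0001], 0.58], [[0, 0, 2.5], [0.0009, -0.0015, 0.0001], 0.58], [[0, 0, 2.5], [0.0009, -0.0015, 0.0001], 0.58]]}}

```text
time_s: 32.25
position: [0.4519, 0.0181, 0.1667]
ee_rot: [[0.886, -0.463, -0.001], [-0.463, -0.886, -0.0], [-0.001, 0.001, -1.0]]
wrist_force: [-2.3, -4.1, 3.0]
finger_gap: 0.0179
gripper_force: 2.1
```

```bash
python3 -c "from h import *;feel(2,3)"
```

```text
t 32.4 turned 168.6 r 0.0399 Ftan 3.26 Frad -1.88 Fz 2.71 gf 1.7952759191393852 psi -27.5 q6 1.94 z 0.1666 gap 0.0183
```

Request:
{"name": "drive_tool", "arguments": {"plan": [[[0, 0, 2.5], [0.0009, -0.0015, 0.0001], 0.58], [[0, 0, 2.5], [0.0009, -0.0015, 0.0001], 0.58], [[0, 0, 2.5], [0.0009, -0.0015, 0.0001], 0.58], [[0, 0, 2.5], [0.0009, -0.0015, 0.0001], 0.58]]}}

```text
time_s: 32.8
position: [0.4578, 0.0215, 0.1661]
ee_rot: [[0.793, -0.61, -0.002], [-0.61, -0.793, 0.0], [-0.001, 0.001, -1.0]]
wrist_force: [-2.3, -2.6, 3.9]
finger_gap: 0.0176
gripper_force: 2.1
```

```bash
python3 -c "from h import *;feel(2,3)"
```

```text
t 32.95 turned 178.4 r 0.0402 Ftan 3.56 Frad -2.02 Fz 2.72 gf 1.7896659672260284 psi -37.5 q6 2.12 z 0.1661 gap 0.0177
```

Request:
{"name": "drive_tool", "arguments": {"plan": [[[0, 0, 2.5], [0.0009, -0.0015, 0.0001], 0.58], [[0, 0, 2.5], [0.0009, -0.0015, 0.0001], 0.58], [[0, 0, 2.5], [0.0009, -0.0015, 0.0001], 0.58], [[0, 0, 2.5], [0.0009, -0.0015, 0.0001], 0.58]]}}

```text
time_s: 33.35
position: [0.4642, 0.0238, 0.1656]
ee_rot: [[0.675, -0.738, -0.002], [-0.738, -0.675, 0.0], [-0.001, 0.001, -1.0]]
wrist_force: [-3.6, -1.8, 2.2]
finger_gap: 0.0179
gripper_force: 2.1
```

```bash
python3 -c "from h import *;feel(2,3)"
```

```text
t 33.5 turned 188.3 r 0.0403 Ftan 3.60 Frad -1.13 Fz 2.18 gf 1.8088850006461143 psi -47.5 q6 2.30 z 0.1657 gap 0.0180
```

Request:
{"name": "drive_tool", "arguments": {"plan": [[[0, 0, 2.5], [0.0009, -0.0015, 0.0001], 0.58], [[0, 0, 2.5], [0.0009, -0.0015, 0.0001], 0.58], [[0, 0, 2.5], [0.0009, -0.0015, 0.0001], 0.58], [[0, 0, 2.5], [0.0009, -0.0015, 0.0001], 0.58]]}}

```text
time_s: 33.9
position: [0.4709, 0.0247, 0.1652]
ee_rot: [[0.536, -0.844, -0.002], [-0.844, -0.536, 0.0], [-0.001, 0.002, -1.0]]
wrist_force: [-4.2, -2.2, 3.9]
finger_gap: 0.0179
gripper_force: 2.6
```

```bash
python3 -c "from h import *;feel(2,3)"
```

```text
t 34.05 turned 197.9 r 0.0403 Ftan 4.42 Frad -1.90 Fz 3.27 gf 2.474285066127777 psi -57.5 q6 2.48 z 0.1652 gap 0.0174
```

Request:
{"name": "drive_tool", "arguments": {"plan": [[[0, 0, 2.5], [0.0009, -0.0015, 0.0001], 0.58], [[0, 0, 2.5], [0.0009, -0.0015, 0.0001], 0.58]]}}

```text
time_s: 34.25
position: [0.4744, 0.0247, 0.165]
ee_rot: [[0.461, -0.887, -0.002], [-0.887, -0.461, 0.0], [-0.001, 0.002, -1.0]]
wrist_force: [-4.7, -2.9, 3.0]
finger_gap: 0.0177
gripper_force: 3.0
```

```bash
python3 -c "from h import *;feel(2,3)"
```

```text
t 34.4 turned 202.8 r 0.0402 Ftan 4.83 Frad -2.56 Fz 3.55 gf 2.6374954730272293 psi -62.5 q6 2.57 z 0.1650 gap 0.0179
```

Request:
{"name": "drive_tool", "arguments": {"plan": [[[0, 0, 2.5], [0.0009, -0.0015, 0.0001], 0.58], [[0, 0, 2.5], [0.0009, -0.0015, 0.0001], 0.58], [[0, 0, 2], [0.0007, -0.0012, 0.0001], 0.58]]}}

```text
time_s: 34.7
position: [0.4788, 0.0243, 0.1647]
ee_rot: [[0.349, -0.937, -0.003], [-0.937, -0.349, 0.0], [-0.001, 0.003, -1.0]]
wrist_force: [-7.1, -1.6, 6.3]
finger_gap: 0.0182
gripper_force: 3.6
```

```bash
python3 -c "from h import *;feel(2,3)"
```

```text
t 34.85 turned 209.0 r 0.0402 Ftan 6.31 Frad -2.84 Fz 5.41 gf 3.213075175881386 psi -69.5 q6 2.69 z 0.1647 gap 0.0179
```

Request:
{"name": "drive_tool", "arguments": {"plan": [[[0, 0, 0], [0, 0.0005, 0], -0.06], [[0, 0, 0], [0, 0, 0], -0.06], [[0, 0, 0], [0, 0, -0.01], -0.06], [[0, 0, 0], [0, 0, -0.035], -0.06], [[0, 0, 0], [0, 0, -0.037], -0.06], [[0, 0, 0], [0.0375, -0.0255, 0], -0.06], [[0, 0, 0], [0.0375, -0.0255, 0], -0.06], [[0, 0, 0], [0.0375, -0.0255, 0], -0.06]]}}

```text
time_s: 35.65
position: [0.5931, -0.0556, 0.2488]
ee_rot: [[0.35, -0.937, 0.003], [-0.937, -0.35, -0.0], [0.001, -0.003, -1.0]]
wrist_force: [0.7, 0.6, 0.2]
finger_gap: 0.0449
gripper_force: 0.0
```

Request:
{"name": "drive_tool", "arguments": {"plan": [[[0, 0, -8.5], [0, 0, 0], -0.06], [[0, 0, -8.5], [0, 0, 0], -0.06], [[0, 0, -8.5], [0, 0, 0], -0.06], [[0, 0, -8.5], [0, 0, 0], -0.06], [[0, 0, -8.5], [0, 0, 0], -0.06], [[0, 0, -8.5], [0, 0, 0], -0.06], [[0, 0, -8.5], [0, 0, 0], -0.06], [[0, 0, -8.5], [0, 0, 0], -0.06]]}}

```text
time_s: 36.45
position: [0.5916, -0.0548, 0.2479]
ee_rot: [[1.0, -0.021, 0.001], [-0.021, -1.0, 0.0], [0.001, -0.0, -1.0]]
wrist_force: [0.8, 0.4, 0.7]
finger_gap: 0.0454
gripper_force: 0.0
```

Request:
{"name": "drive_tool", "arguments": {"plan": [[[0, 0, -8.5], [0, 0, 0], -0.06], [[0, 0, -8.5], [0, 0, 0], -0.06], [[0, 0, -8.5], [0, 0, 0], -0.06], [[0, 0, -8.5], [0, 0, 0], -0.06], [[0, 0, -8.5], [0, 0, 0], -0.06], [[0, 0, -8.5], [0, 0, 0], -0.06], [[0, 0, -8.5], [0, 0, 0], -0.06], [[0, 0, -8.5], [0, 0, 0], -0.06]]}}

```text
time_s: 37.25
position: [0.5916, -0.0547, 0.2479]
ee_rot: [[0.394, 0.919, 0.002], [0.919, -0.394, 0.0], [0.001, 0.001, -1.0]]
wrist_force: [-0.4, 0.6, 0.3]
finger_gap: 0.0452
gripper_force: 0.0
```

Request:
{"name": "drive_tool", "arguments": {"plan": [[[0, 0, -8.5], [0, 0, 0], -0.06], [[0, 0, -8.5], [0, 0, 0], -0.06], [[0, 0, -8.5], [0, 0, 0], -0.06], [[0, 0, -8.5], [0, 0, 0], -0.06], [[0, 0, -8.5], [0, 0, 0], -0.06], [[0, 0, -8.5], [0, 0, 0], -0.06], [[0, 0, -8.5], [0, 0, 0], -0.06], [[0, 0, -8.5], [0, 0, 0], -0.06]]}}

```text
time_s: 38.05
position: [0.5916, -0.0547, 0.2479]
ee_rot: [[-0.704, 0.71, 0.001], [0.71, 0.704, 0.0], [-0.001, 0.001, -1.0]]
wrist_force: [0.5, -0.2, 0.6]
finger_gap: 0.0451
gripper_force: 0.0
```

Request:
{"name": "drive_tool", "arguments": {"plan": [[[0, 0, -8.5], [0, 0, 0], -0.06], [[0, 0, -8.5], [0, 0, 0], -0.06], [[0, 0, 0], [0, 0, 0], -0.06]]}}

```text
time_s: 38.35
position: [0.5916, -0.0548, 0.2478]
ee_rot: [[-0.879, 0.477, 0.001], [0.477, 0.879, -0.0], [-0.001, 0.001, -1.0]]
wrist_force: [0.2, -0.2, 0.3]
finger_gap: 0.0452
gripper_force: 0.0
```

Request:
{"name": "drive_tool", "arguments": {"plan": [[[0, 0, 0], [0.0018, -0.0003, 0.02], -0.06], [[0, 0, 0], [0, 0, 0.03], -0.06], [[0, 0, 0], [0, 0, 0.0205], -0.06], [[0, 0, 0], [0, 0, 0], 0.58], [[0, 0, 0], [0, 0, 0], 0.58], [[0, 0, 0], [0, 0, 0], 0.58], [[0, 0, 5], [-0.0019, 0.0029, 0.0003], 0.58], [[0, 0, 5], [-0.0019, 0.0029, 0.0003], 0.58]]}}

```text
time_s: 39.15
position: [0.5958, -0.0522, 0.1776]
ee_rot: [[-0.779, 0.627, 0.001], [0.627, 0.779, -0.002], [-0.002, -0.001, -1.0]]
wrist_force: [-3.6, -3.3, 2.0]
finger_gap: 0.0178
gripper_force: 2.1
```

Request:
{"name": "drive_tool", "arguments": {"plan": [[[0, 0, 5], [-0.0019, 0.0029, 0.0003], 0.58], [[0, 0, 5], [-0.0019, 0.003, 0.0003], 0.58], [[0, 0, 5], [-0.0019, 0.0029, 0.0003], 0.58]]}}

```text
time_s: 39.45
position: [0.6057, -0.0496, 0.1767]
ee_rot: [[-0.59, 0.808, 0.0], [0.808, 0.59, -0.002], [-0.001, -0.001, -1.0]]
wrist_force: [-4.0, -2.7, 2.0]
finger_gap: 0.0176
gripper_force: 2.0
```

```bash
python3 -c "from h import *;feel(4,0)"
```

```text
t 39.45 turned 23.9 r 0.0392 Ftan 4.35 Frad -2.14 Fz 1.97 gf 2.0402605086565018 psi 126.1 q6 -0.82 z 0.1767 gap 0.0176
```

Request:
{"name": "drive_tool", "arguments": {"plan": [[[0, 0, 5], [-0.0019, 0.003, 0.0003], 0.58], [[0, 0, 5], [-0.0019, 0.0029, 0.0003], 0.58], [[0, 0, 5], [-0.0019, 0.003, 0.0003], 0.58], [[0, 0, 5], [-0.0019, 0.0029, 0.0003], 0.58], [[0, 0, 5], [-0.0019, 0.003, 0.0003], 0.58], [[0, 0, 5], [-0.0019, 0.0029, 0.0003], 0.58], [[0, 0, 5], [-0.0019, 0.003, 0.0003], 0.58], [[0, 0, 5], [-0.0019, 0.0029, 0.0003], 0.58]]}}

```text
time_s: 40.25
position: [0.632, -0.0554, 0.1743]
ee_rot: [[0.067, 0.998, -0.0], [0.998, -0.067, -0.0], [-0.0, -0.0, -1.0]]
wrist_force: [-4.3, 0.8, 3.3]
finger_gap: 0.0179
gripper_force: 2.0
```

Request:
{"name": "drive_tool", "arguments": {"plan": [[[0, 0, 5], [-0.0019, 0.003, 0.0003], 0.58], [[0, 0, 5], [-0.0019, 0.0029, 0.0003], 0.58], [[0, 0, 5], [-0.0019, 0.003, 0.0003], 0.58], [[0, 0, 5], [-0.0019, 0.0029, 0.0003], 0.58], [[0, 0, 5], [-0.0019, 0.003, 0.0003], 0.58], [[0, 0, 5], [-0.0019, 0.0029, 0.0003], 0.58], [[0, 0, 5], [-0.0019, 0.003, 0.0003], 0.58], [[0, 0, 5], [-0.0019, 0.0029, 0.0003], 0.58]]}}

```text
time_s: 41.05
position: [0.6486, -0.0769, 0.172]
ee_rot: [[0.693, 0.721, 0.0], [0.721, -0.693, 0.001], [0.001, -0.0, -1.0]]
wrist_force: [-2.4, 2.7, 3.4]
finger_gap: 0.0179
gripper_force: 2.1
```

Request:
{"name": "drive_tool", "arguments": {"plan": [[[0, 0, 5], [-0.0019, 0.003, 0.0003], 0.58], [[0, 0, 5], [-0.0019, 0.0029, 0.0003], 0.58], [[0, 0, 5], [-0.0019, 0.003, 0.0002], 0.58], [[0, 0, 5], [-0.0019, 0.0029, 0.0003], 0.58], [[0, 0, 5], [-0.0019, 0.003, 0.0002], 0.58], [[0, 0, 5], [-0.0019, 0.0029, 0.0003], 0.58], [[0, 0, 4], [-0.0015, 0.0024, 0.0002], 0.58]]}}

```text
time_s: 41.75
position: [0.6486, -0.1001, 0.1701]
ee_rot: [[0.978, 0.211, 0.001], [0.211, -0.978, 0.002], [0.002, -0.001, -1.0]]
wrist_force: [-1.8, 3.9, 1.5]
finger_gap: 0.0177
gripper_force: 2.3
```

```bash
python3 -c "from h import *;feel(4,3)"
```

```text
t 41.9 turned 139.0 r 0.0399 Ftan 3.36 Frad -2.65 Fz 2.02 gf 2.119675576686859 psi 12.4 q6 1.09 z 0.1699 gap 0.0181
```

Request:
{"name": "drive_tool", "arguments": {"plan": [[[0, 0, 2.5], [-0.0009, 0.0015, 0.0001], 0.58], [[0, 0, 2.5], [-0.0009, 0.0015, 0.0002], 0.58], [[0, 0, 2.5], [-0.0009, 0.0015, 0.0001], 0.58], [[0, 0, 2.5], [-0.0009, 0.0015, 0.0002], 0.58]]}}

```text
time_s: 42.3
position: [0.6465, -0.107, 0.1691]
ee_rot: [[0.999, 0.042, 0.002], [0.042, -0.999, 0.001], [0.002, -0.0, -1.0]]
wrist_force: [-0.6, 5.0, 3.3]
finger_gap: 0.018
gripper_force: 2.2
```

```bash
python3 -c "from h import *;feel(4,3)"
```

```text
t 42.45 turned 149.1 r 0.0404 Ftan 3.68 Frad -2.42 Fz 3.04 gf 2.0558955520391464 psi 2.5 q6 1.26 z 0.1689 gap 0.0177
```

Request:
{"name": "drive_tool", "arguments": {"plan": [[[0, 0, 2.5], [-0.0009, 0.0015, 0.0001], 0.58], [[0, 0, 2.5], [-0.0009, 0.0015, 0.0002], 0.58], [[0, 0, 2.5], [-0.0009, 0.0015, 0.0001], 0.58], [[0, 0, 2.5], [-0.0009, 0.0015, 0.0001], 0.58]]}}

```text
time_s: 42.85
position: [0.6426, -0.1132, 0.168]
ee_rot: [[0.991, -0.132, 0.002], [-0.132, -0.991, 0.0], [0.002, -0.0, -1.0]]
wrist_force: [-0.0, 4.6, 3.5]
finger_gap: 0.0183
gripper_force: 2.2
```

```bash
python3 -c "from h import *;feel(4,3)"
```

```text
t 43.0 turned 159.4 r 0.0405 Ftan 3.48 Frad -2.26 Fz 3.20 gf 2.0031333714723587 psi -7.5 q6 1.42 z 0.1679 gap 0.0182
```

Request:
{"name": "drive_tool", "arguments": {"plan": [[[0, 0, 2.5], [-0.0009, 0.0015, 0.0001], 0.58], [[0, 0, 2.5], [-0.0009, 0.0015, 0.0001], 0.58], [[0, 0, 2.5], [-0.0009, 0.0015, 0.0001], 0.58], [[0, 0, 2.5], [-0.0009, 0.0015, 0.0001], 0.58]]}}

```text
time_s: 43.4
position: [0.6379, -0.1185, 0.1673]
ee_rot: [[0.953, -0.302, 0.001], [-0.302, -0.953, 0.0], [0.001, -0.0, -1.0]]
wrist_force: [-0.1, 4.7, 2.2]
finger_gap: 0.0177
gripper_force: 2.2
```

```bash
python3 -c "from h import *;feel(4,3)"
```

```text
t 43.55 turned 169.5 r 0.0406 Ftan 3.45 Frad -3.02 Fz 3.07 gf 1.9606002420186996 psi -17.5 q6 1.59 z 0.1673 gap 0.0179
```

Request:
{"name": "drive_tool", "arguments": {"plan": [[[0, 0, 2.5], [-0.0009, 0.0015, 0.0001], 0.58], [[0, 0, 2.5], [-0.0009, 0.0015, 0.0001], 0.58], [[0, 0, 2.5], [-0.0009, 0.0015, 0.0001], 0.58], [[0, 0, 2.5], [-0.0009, 0.0015, 0.0001], 0.58]]}}

```text
time_s: 43.95
position: [0.6323, -0.1229, 0.1668]
ee_rot: [[0.886, -0.463, 0.001], [-0.463, -0.886, -0.0], [0.001, -0.001, -1.0]]
wrist_force: [2.1, 4.2, 2.9]
finger_gap: 0.0181
gripper_force: 2.3
```

```bash
python3 -c "from h import *;feel(4,3)"
```

```text
t 44.1 turned 179.5 r 0.0407 Ftan 3.55 Frad -2.38 Fz 2.91 gf 1.9808922708034515 psi -27.5 q6 1.75 z 0.1667 gap 0.0179
```

Request:
{"name": "drive_tool", "arguments": {"plan": [[[0, 0, 2.5], [-0.0009, 0.0015, 0.0001], 0.58], [[0, 0, 2.5], [-0.0009, 0.0015, 0.0001], 0.58], [[0, 0, 2.5], [-0.0009, 0.0015, 0.0001], 0.58], [[0, 0, 2.5], [-0.0009, 0.0015, 0.0001], 0.58]]}}

```text
time_s: 44.5
position: [0.6261, -0.1262, 0.1662]
ee_rot: [[0.793, -0.61, 0.001], [-0.61, -0.793, -0.0], [0.001, -0.001, -1.0]]
wrist_force: [2.9, 3.8, 2.0]
finger_gap: 0.0181
gripper_force: 2.3
```

```bash
python3 -c "from h import *;feel(4,3)"
```

```text
t 44.65 turned 189.4 r 0.0409 Ftan 3.59 Frad -2.26 Fz 2.00 gf 2.012312114238739 psi -37.5 q6 1.92 z 0.1662 gap 0.0178
```

Request:
{"name": "drive_tool", "arguments": {"plan": [[[0, 0, 2.5], [-0.0009, 0.0015, 0.0001], 0.58], [[0, 0, 2.5], [-0.0009, 0.0015, 0.0001], 0.58], [[0, 0, 2.5], [-0.0009, 0.0015, 0.0001], 0.58]]}}

```text
time_s: 44.95
position: [0.6212, -0.1279, 0.1659]
ee_rot: [[0.706, -0.708, 0.001], [-0.708, -0.706, -0.0], [0.001, -0.001, -1.0]]
wrist_force: [3.1, 3.8, 1.4]
finger_gap: 0.0179
gripper_force: 2.6
```

```bash
python3 -c "from h import *;feel(4,3)"
```

```text
t 45.1 turned 196.7 r 0.0409 Ftan 3.86 Frad -2.73 Fz 1.21 gf 2.3402557522058487 psi -45.0 q6 2.04 z 0.1659 gap 0.0180
```

Request:
{"name": "drive_tool", "arguments": {"plan": [[[0, 0, 2.5], [-0.0009, 0.0015, 0.0001], 0.58], [[0, 0, 2.5], [-0.0009, 0.0015, 0.0001], 0.58], [[0, 0, 2.5], [-0.0009, 0.0015, 0.0001], 0.58]]}}

```text
time_s: 45.4
position: [0.6163, -0.1289, 0.1657]
ee_rot: [[0.608, -0.794, 0.002], [-0.794, -0.608, -0.0], [0.001, -0.001, -1.0]]
wrist_force: [5.0, 4.0, -0.4]
finger_gap: 0.0174
gripper_force: 3.2
```

```bash
python3 -c "from h import *;feel(4,3)"
```

```text
t 45.55 turned 203.5 r 0.0410 Ftan 4.58 Frad -3.06 Fz 0.19 gf 2.752370908856392 psi -52.5 q6 2.17 z 0.1657 gap 0.0182
```

Request:
{"name": "drive_tool", "arguments": {"plan": [[[0, 0, 2.5], [-0.0009, 0.0015, 0.0001], 0.58], [[0, 0, 2.5], [-0.0009, 0.0015, 0.0001], 0.58], [[0, 0, 2], [-0.0007, 0.0012, 0.0001], 0.58]]}}

```text
time_s: 45.85
position: [0.6121, -0.1293, 0.1655]
ee_rot: [[0.507, -0.862, 0.003], [-0.862, -0.507, -0.0], [0.002, -0.002, -1.0]]
wrist_force: [6.5, 3.9, -0.9]
finger_gap: 0.018
gripper_force: 3.7
```

```bash
python3 -c "from h import *;feel(4,3)"
```

```text
t 46.0 turned 209.5 r 0.0410 Ftan 5.95 Frad -3.54 Fz -0.06 gf 3.361750692129135 psi -59.5 q6 2.29 z 0.1655 gap 0.0180
```

Request:
{"name": "drive_tool", "arguments": {"plan": [[[0, 0, 2], [-0.0007, 0.0012, 0.0001], 0.58], [[0, 0, 0], [0, 0, 0], 0.58]]}}

```text
time_s: 46.2
position: [0.6108, -0.1295, 0.1655]
ee_rot: [[0.477, -0.879, 0.003], [-0.879, -0.477, -0.001], [0.002, -0.003, -1.0]]
wrist_force: [5.9, 4.5, -0.2]
finger_gap: 0.0178
gripper_force: 3.6
```

```bash
python3 -c "from h import *;feel(4,2)"
```

```text
t 46.3 turned 211.1 r 0.0411 Ftan 5.97 Frad -4.20 Fz 0.18 gf 3.5425036400556564 psi -61.5 q6 2.32 z 0.1654 gap 0.0181
```

Request:
{"name": "drive_tool", "arguments": {"plan": [[[0, 0, 0], [0, -0.0005, 0], -0.06], [[0, 0, 0], [0, 0, 0], -0.06], [[0, 0, 0], [0, 0, -0.01], -0.06], [[0, 0, 0], [0, 0, -0.04], -0.06], [[0, 0, 0], [0, 0, -0.045], -0.06], [[0, 0, 0], [0.03, 0, -0.03], -0.06], [[0, 0, 0], [0.03, 0, -0.03], -0.06], [[0, 0, 0], [0, 0, 0], -0.06]]}}

```text
time_s: 47.1
position: [0.6414, -0.1863, 0.326]
ee_rot: [[0.474, -0.881, 0.009], [-0.881, -0.474, -0.006], [0.01, -0.005, -1.0]]
wrist_force: [0.3, 0.1, -0.8]
finger_gap: 0.0455
gripper_force: 0.0
```

Run:
```python
from rig import ctrl
import cv2
im=[]
for n in ("scene","side"):
    f=ctrl.snapshot(n)["frame"][:,:,::-1]
    im.append(cv2.resize(f[170:310,255:400] if n=="scene" else f[130:270,195:340],None,fx=2.7,fy=2.7,interpolation=cv2.INTER_CUBIC))
cv2.imwrite("pics/end.png",cv2.hconcat(im)); s=ctrl.observe(); print(s["time_s"],s["position"],s["wrist_force"])
```

```text
47.2 [ 0.63791909 -0.18254135  0.32086517] [0.15372565 0.34344182 0.38387335]
```

View pics/end.png

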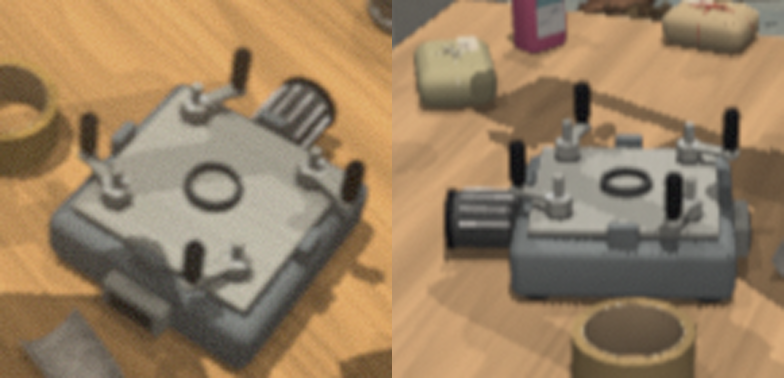

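The picture shows all four knobs standing outside the mill, at (240,70), (90,135), (193,262) and (352,180) in the scene half. The plate lies level, and the tape and scoop have not moved. There is time left, so I re-feel nut 1, the first one tightened, since the plate tilted back afterwards.

Request:
{"name": "drive_tool", "arguments": {"plan": [[[0, 0, 0], [-0.044, -0.018, 0], -0.06], [[0, 0, 0], [-0.044, -0.018, 0], -0.06], [[0, 0, 0], [-0.044, -0.018, 0], -0.06], [[0, 0, 0], [-0.044, -0.018, 0], -0.06], [[0, 0, -8], [0, 0, 0.025], -0.06], [[0, 0, -8], [0, 0, 0.025], -0.06], [[0, 0, -8], [0, 0, 0.02], -0.06], [[0, 0, -8], [0, 0, 0], -0.06]]}}

```text
time_s: 48.0
position: [0.613, 0.0086, 0.245]
ee_rot: [[0.873, -0.488, -0.01], [-0.488, -0.873, 0.001], [-0.01, 0.004, -1.0]]
wrist_force: [-0.3, 0.6, 0.2]
finger_gap: 0.0457
gripper_force: 0.0
```

Request:
{"name": "drive_tool", "arguments": {"plan": [[[0, 0, -7], [0, 0, 0], -0.06], [[0, 0, -7], [0, 0, 0], -0.06], [[0, 0, 0], [0, 0, 0], -0.06]]}}

```text
time_s: 48.3
position: [0.6155, 0.008, 0.2485]
ee_rot: [[0.964, -0.267, -0.004], [-0.267, -0.964, 0.0], [-0.004, 0.001, -1.0]]
wrist_force: [0.8, 0.0, -0.3]
finger_gap: 0.0454
gripper_force: 0.0
```

Run:
```python
from h import *; from rig import ctrl
s=ctrl.observe(); R=np.array(s["ee_rot"]); feel(1)
print(s["position"], R.T@(np.array([.6175,.0064,.1665])-s["position"]))
```

```text
t 48.3 turned 219.4 r 0.0381 Ftan 0.22 Frad 0.75 Fz -0.28 gf 0.0 psi -15.5 q6 1.74 z 0.2485 gap 0.0454
[0.615514   0.00800624 0.24847207] [0.00267917 0.000954   0.08196253]
```

Request:
{"name": "drive_tool", "arguments": {"plan": [[[0, 0, 0], [0.002, 0, 0.025], -0.06], [[0, 0, 0], [0, 0, 0.035], -0.06], [[0, 0, 0], [0, 0, 0.021], -0.06], [[0, 0, 0], [0, 0, 0], -0.06], [[0, 0, 0], [0, 0, 0], 0.58], [[0, 0, 0], [0, 0, 0], 0.58], [[0, 0, 0], [0, 0, 0], 0.58], [[0, 0, 0], [0, 0.0007, 0], 0.58]]}}

```text
time_s: 49.1
position: [0.6207, 0.0075, 0.1705]
ee_rot: [[0.963, -0.27, 0.003], [-0.27, -0.963, 0.002], [0.003, -0.003, -1.0]]
wrist_force: [2.1, 6.8, 0.0]
finger_gap: 0.0179
gripper_force: 3.9
```

```bash
python3 -c "from h import *;feel(1,3)"
```

```text
t 49.25 turned 218.5 r 0.0433 Ftan 6.92 Frad 0.41 Fz -0.50 gf 3.3499880880117416 psi -15.6 q6 1.74 z 0.1705 gap 0.0179
```

Request:
{"name": "drive_tool", "arguments": {"plan": [[[0, 0, 0], [-0.002, 0.0005, 0], 0.58], [[0, 0, 0], [0, 0.0005, 0], 0.58]]}}

```text
time_s: 49.45
position: [0.6187, 0.0074, 0.1706]
ee_rot: [[0.963, -0.27, 0.004], [-0.27, -0.963, 0.003], [0.003, -0.004, -1.0]]
wrist_force: [2.6, 7.8, -1.0]
finger_gap: 0.0179
gripper_force: 4.1
```

```bash
python3 -c "from h import *;feel(1,3)"
```

```text
t 49.6 turned 219.3 r 0.0413 Ftan 7.73 Frad 0.44 Fz -1.17 gf 3.9092494547367096 psi -15.6 q6 1.74 z 0.1705 gap 0.0177
```

Request:
{"name": "drive_tool", "arguments": {"plan": [[[0, 0, 0], [0, -0.0008, 0], -0.06], [[0, 0, 0], [0, 0, 0], -0.06], [[0, 0, 0], [0, 0, -0.01], -0.06], [[0, 0, 0], [0, 0, -0.04], -0.06], [[0, 0, 0], [0, 0, -0.045], -0.06], [[0, 0, 0], [0, 0, -0.04], -0.06], [[0, 0, 0], [0, 0, 0], -0.06], [[0, 0, 0], [0, 0, 0], -0.06]]}}

```text
time_s: 50.4
position: [0.6182, 0.0059, 0.3063]
ee_rot: [[0.963, -0.269, 0.004], [-0.269, -0.963, -0.001], [0.004, -0.0, -1.0]]
wrist_force: [0.3, 0.9, -0.8]
finger_gap: 0.0449
gripper_force: 0.0
```

```bash
python3 -c "
from rig import ctrl
s=ctrl.observe();print(s['time_s'],s['position'],s['wrist_force']);print(ctrl.sign_off())"
```

```text
50.4 [0.61820591 0.00590732 0.30628837] [ 0.34696718  0.87557855 -0.79153756]
the job is handed in; nothing more can be done
None
```

I brought all four nuts up snug by feel, in the order 1, 3, 2, 4, each turned about 209–220° to a knob force roughly 3 N above drag; the plate looked level in the last picture, nut 1 re-checked snug, the scoop and tape roll looked unmoved, and I handed the job in at 50.4 s (no verdict was returned).

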